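# Pack the leftover focaccia, snap the box shut and put the cups up to dry

### The job

Clear up after lunch: lay every piece of focaccia from the chopping board flat, side by side, on the floor of the white food box, then put the lid fully home on the box, and only then press the lid's four orange snap tabs down one after another until all four lie flat. Also, at any time, set each washed blue cup upside down over a peg of the drying mat (one cup per peg), standing straight with its rim on the mat. Leave the bowl, the oil bottle and the pepper mill where they are.

Things in the scene. Friction and masses are not known exactly. Their poses are not given: they have to be found in the camera images.
- board: wooden chopping board, 200 (x) x 300 (y) x 12 mm, fixed; origin at the centre of its underside, z up. It lies on either the left or the right side.
- bread1: piece of focaccia, rigid block 54 (own x) x 42 (own y) x 28 mm high, 70 g; origin at the centre of its underside, z up. Two or three pieces are present, on the board.
- bread2: as bread1
- bread3: as bread1
- box: open white food box, fixed to the table; outside 126 (x) x 176 (y) x 55 mm high, walls 4 mm (inside 118 x 168 mm), floor 4 mm thick; origin at the centre of its underside, z up. Three pieces fit side by side in a row along y, each with its 54 mm side along the box's x.
- lid: teal lid, 160 g, loose, right way up; origin at the centre of its underside. Upward: white plug 110 (x) x 160 (y) x 8 mm that drops inside the box walls with 4 mm play; plate 134 x 186 mm, z = 8 to 14 mm, that rests on the rim; upright handle bar 50 (x) x 16 (y) mm, z = 14 to 46 mm. Home: origin 47 mm above the box's origin, axes in line (either way round).
- tab_a (a joint): orange snap tab on the lid's +x side: flap 28 long, 36 wide, 5 mm thick, pointing outward, hinged 41 mm from the lid's middle, 17 mm above the lid's origin. 0 = raised 40 degrees, 0.7 rad = flat on the plate (engaged; its top 19 mm above the lid's origin). Stays where left; takes about 4 N at its middle.
- tab_b (a joint): the like tab on the lid's +y side, hinged 67 mm from the middle
- tab_c (a joint): the like tab on the lid's -x side, hinged 41 mm from the middle
- tab_d (a joint): the like tab on the lid's -y side, hinged 67 mm from the middle
- tab_a_press (a point): point in the middle of flap tab_a, 18 mm out from its hinge; moves with it
- tab_b_press (a point): the like point of tab_b
- tab_c_press (a point): the like point of tab_c
- tab_d_press (a point): the like point of tab_d
- mat: grey drying mat, 240 (x) x 250 (y) x 4 mm, fixed; origin at the centre of its underside, z up. It lies on the side where the board is not, and carries two upright steel pegs, 18 mm thick with a round tip 72 mm above the table, 70 mm towards +x and 55 mm to either side of its middle.
- peg1 (a point): tip of the peg at the mat's -y side, 72 mm above the table
- peg2 (a point): tip of the peg at the mat's +y side
- cup1: blue square cup with a white line at the rim, 56 x 56 mm outside, 90 mm tall, 150 g, walls 3 mm (inside 50 x 50 mm), bottom 4 mm; origin at the outside centre of its bottom, own z from the bottom to the open mouth. Starts lying on one side on the mat, mouth away from the robot.
- cup2: as cup1
- bowl: blue bowl, 120 mm wide, a bystander; origin at the centre of its underside
- oil: green oil bottle, 60 mm thick, 190 mm tall, a bystander; origin at the centre of its underside
- mill: dark wooden pepper mill, 56 mm thick, 140 mm tall, a bystander; origin at the centre of its underside

How it is judged:
By the outcome, as a careful person would: the job done as asked, in the order asked, and still so for the second after the job is handed in, with the robot touching nothing.
Of bread1, bread2, bread3 only 2 to 3 are there at a start; the rules pass over those that are not, and their reading is None.
At some moment in a run one of bread1, bread2, bread3, lid may be knocked a few centimetres aside while the robot is not near it.
It also fails if it takes over 210 s, if anything falls off the work surface, if the arm or the gripper's body presses on something with over 40 N, if the wrist force passes 120 N, or if a joint passes its speed limit or range.

### The arm

A 6-joint arm with a two-finger parallel gripper is mounted at the origin on the work surface. World frame = base frame: x ahead of the robot, y to its left, z up, the work surface at z = 0. Lengths are in m, angles in degrees, forces in N, time in s.
With the tool pointing down it reaches from about 0.275 to 0.875 m from the base axis. Payload 12.5 kg.
Tool frame: the origin (TCP) lies on the centre line of the jaws, within the pads' length; the fingertips stand 25 mm ahead of it and the grasp point (between the pads) lies 6 mm ahead of it (finger_overhang is the distance from the TCP to the fingertips, in m); z points along the fingers, y is the line along which they close (so a half turn about z gives the same grasp; the last joint's range is limited). The gripper opens to 85 mm and grips with 20 to 120 N. Pads are 22 mm wide; open, the fingers measure 114 mm over their backs; the gripper's body (76 mm by 85 mm) begins 54 mm behind the grasp point. The pads swing forward as they close: fully open they stand 13 mm farther back than shut.
Start: joints at [-79.332, 20.094, 94.641, -0, 65.266, -4.847], TCP at [0.147, -0.53, 0.256] pointing down, gripper open.
Joint ranges: [-157.81, 157.81], [-45, 120.19], [0.68, 151.7], [-89.99, 269.99], [4.06, 180], [-164.3, 164.3]. Speed limits (degrees/s): [127.2, 127.2, 159.86, 180, 180, 180].

### API

Orientations are given as a 3x3 rotation matrix whose columns are the frame's x, y, z axes.
In Python, from plant import state, capture, camera_params, finish_job, finger_overhang gives the robot as it stands.
- The arm moves only by the tool apply_moves, never from a script. Its argument "series" is a list of rows, each a list of 7 numbers: the shift along the tool's x, y, z in m, then the turn, a rotation vector about the tool's x, y, z in degrees, then the opening, from 0 (shut) to 1 (fully open). In form: [[tx, ty, tz, ax, ay, az, grip], ...]. A call has exactly 10 rows; each row shifts and turns the commanded pose from where the row before left it, along the tool's axes as they then stand; what a row does not reach is not made up. A row lasts 1/10 s, in which the tool goes at most 50 mm and 8.59 degrees, less where a joint would pass 70% of its speed; a pose out of reach is approached as far as the arm can. A call with a gripper value outside its range is refused whole. The fingers move at their own pace and stop on an object; the grip force is fixed at half the most. Time passes only in rows, so rows that do not move let the fingers close, or fill a call up. It gives the time, the measured TCP pose, the force, the opening and the grip force at its end, in the units of the state.
- state(): the state, without advancing time (a new reading comes with each control period).
- capture(name): name is "scene" or "top" or "wrist"; returns the picture (384x512x3 uint8, red, green, blue); there is no depth.
- camera_params(name): a dict with "vfov" (degrees; the focal length in pixels is half the picture's height over the tangent of half this angle, whatever the lens; pixels are square), "cx", "cy" (the principal point, pixels), "distortion" ([k1, k2, p1, p2, k3] as OpenCV has them; the pictures are not rectified), "pose" (4x4, takes a point from camera to world coordinates); the wrist camera has in their place "tool_from_camera" (4x4, takes a point from camera to tool coordinates, whose origin is the TCP and whose axes are the flange's). Camera axes: x right, y down, z forward; pixel columns grow to the right and rows downward; lengths in m; the calibration is good to about 2 mm. A picture is of the moment at which its call begins: read the wrist's pose just before it. camera_params takes no time and is no camera call.
- finish_job(): hands the job in; it is judged then, once.
The state is a dict: "time": time; "q": joint angles; "dq": joint speeds; "tau": joint torques, N m; "ee_pos": TCP position; "eef_rot": TCP orientation; "wrist_force": force on the tool from outside, world axes, zero at the start; "ft_torque": the same for the moment, N m; "grip_width": opening from 0.0 (shut) to 1.0 (fully open); "gripper_force": force on a finger pad.
Only numpy, scipy, OpenCV 4.12 (cv2) and the standard library are available. Lean on these libraries where they do the work, as an engineer would, in place of code of your own. Each camera call takes 0.05 s, during which the arm holds its last target. There are 200 camera calls.

## Working session

There is one attempt and no reset: what is moved stays moved. The work goes in short steps, Python scripts to look and compute and a tool call to move; the robot and the scene stay as the last step left them, time stands still between calls to the robot, and variables do not carry over. Pictures are saved under pics/ and viewed, at most 14 in all, crops included, and the job is handed in when it is done.

Besides the shell and the picture viewer there is one more tool, called after "Call:" as name([rows], argument=value, ...), one row to a line, values as JSON. apply_moves: Moves the arm, as the interface text tells. Its arguments: {"type":"object","properties":{"series":{"type":"array","items":{"type":"array","items":{"type":"number"}}}},"required":["series"]}

```bash
mkdir -p pics; ls; cat > h.py <<'E'
import numpy as np, cv2
from plant import state, capture, camera_params, finish_job, finger_overhang
def cam(name):
    c=camera_params(name); f=192/np.tan(np.radians(c["vfov"])/2)
    K=np.array([[f,0,c["cx"]],[0,f,c["cy"]],[0,0,1]]); d=np.array(c["distortion"],float)
    if name=="wrist":
        s=state(); T=np.eye(4); T[:3,:3]=s["eef_rot"]; T[:3,3]=s["ee_pos"]; P=T@np.array(c["tool_from_camera"])
    else: P=np.array(c["pose"])
    return K,d,P
def ray(C,px,z):
    K,d,P=C; u=cv2.undistortPoints(np.array(px,float).reshape(-1,1,2),K,d).reshape(-1,2)
    r=np.c_[u,np.ones(len(u))]@P[:3,:3].T; o=P[:3,3]
    return o+r*((z-o[2])/r[:,2])[:,None]
def shot(name,fn=None):
    C=cam(name); im=capture(name)
    if fn: cv2.imwrite("pics/"+fn,im[:,:,::-1])
    return C,im
def blobs(im,lo,hi,amin=60):
    h=cv2.cvtColor(im,cv2.COLOR_RGB2HSV); m=cv2.inRange(h,np.array(lo),np.array(hi))
    cs,_=cv2.findContours(m,cv2.RETR_EXTERNAL,cv2.CHAIN_APPROX_NONE)
    return sorted([c for c in cs if cv2.contourArea(c)>amin],key=cv2.contourArea,reverse=True)
E
python3 - <<'E'
from h import *
C,a=shot("top","t0.png");print(C)
C,b=shot("scene","s0.png");print(C)
s=state();print(s["eef_rot"],s["ee_pos"],finger_overhang,camera_params("wrist")["tool_from_camera"])
E
```

```text
pics
(array([[404.42776691,   0.        , 257.42708107],
       [  0.        , 404.42776691, 194.54030356],
       [  0.        ,   0.        ,   1.        ]]), array([-0.07476354,  0.        ,  0.        ,  0.        ,  0.        ]), array([[ 1.94758047e-02, -9.97881505e-01,  6.20741118e-02,
         5.36428366e-01],
       [-9.99810326e-01, -1.94427805e-02,  1.13605397e-03,
        -1.60402020e-02],
       [ 7.32460905e-05, -6.20844635e-02, -9.98070896e-01,
         1.09764566e+00],
       [ 0.00000000e+00,  0.00000000e+00,  0.00000000e+00,
         1.00000000e+00]]))
(array([[492.96864755,   0.        , 254.1375827 ],
       [  0.        , 492.96864755, 193.25295568],
       [  0.        ,   0.        ,   1.        ]]), array([-0.13923637,  0.        ,  0.        ,  0.        ,  0.        ]), array([[-0.15902574,  0.51426146, -0.84276092,  1.62994788],
       [ 0.98720761,  0.07289753, -0.14179945,  0.18802699],
       [-0.01148681, -0.85452976, -0.51927541,  0.72869454],
       [ 0.        ,  0.        ,  0.        ,  1.        ]]))
[[ 9.63566844e-01  2.67467545e-01 -2.20903970e-04]
 [ 2.67467627e-01 -9.63566269e-01  1.05562701e-03]
 [ 6.94903510e-05 -1.07625185e-03 -9.99999418e-01]] [ 0.14707903 -0.52968971  0.25580656] 0.025 [[ 1.46368385e-03 -9.52717628e-01 -3.03853549e-01  7.71687704e-02]
 [ 9.99998928e-01  1.40295134e-03  4.18181115e-04 -1.03616072e-04]
 [ 2.78832223e-05 -3.03853835e-01  9.52718660e-01 -1.17269259e-01]
 [ 0.00000000e+00  0.00000000e+00  0.00000000e+00  1.00000000e+00]]
```

View pics/t0.png

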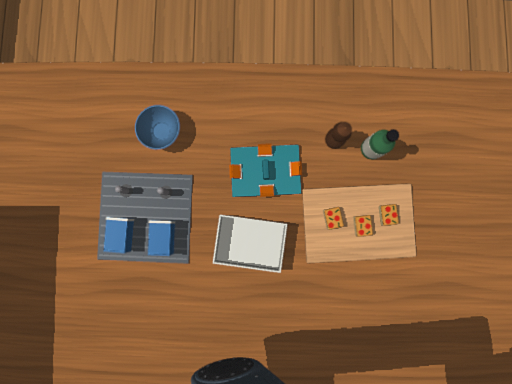

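View pics/s0.png

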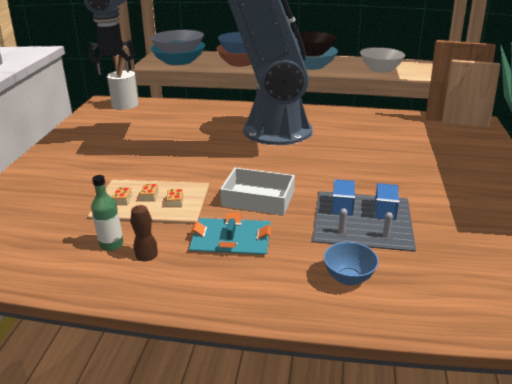

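The top view has +x up and +y to the left. The box is at about (251,243), the lid at (266,170), and the breads at (333,218), (363,226) and (389,215). The cups are at (118,235) and (160,237) with mouths towards +x, and the peg bases are at (122,190) and (163,191). I'll measure these next.

```bash
python3 - <<'E'
from h import *
C=cam("top"); im=cv2.imread("pics/t0.png")[:,:,::-1].copy(); hsv=cv2.cvtColor(im,cv2.COLOR_RGB2HSV)
for n,p in dict(bread=(328,212),board=(320,245),box=(262,240),boxrim=(250,217),lid=(240,180),tab=(236,172),cup=(118,235),rim=(118,218),mat=(140,240),peg=(120,190)).items(): print(n,hsv[p[1],p[0]])
def rect(c,z):
    P=ray(C,c.reshape(-1,2),z)[:,:2]*1000
    r=cv2.minAreaRect(P.astype(np.float32)); return np.round(r[0]),np.round(r[1]),round(r[2],1)
print("lid")
for c in blobs(im,(80,100,60),(97,255,255),300): print(cv2.contourArea(c),rect(c,.014))
print("white")
for c in blobs(im,(0,0,150),(180,45,255),300): print(cv2.contourArea(c),cv2.boundingRect(c),rect(c,.055))
print("blue")
for c in blobs(im,(98,100,60),(118,255,255),100): print(cv2.contourArea(c),cv2.boundingRect(c),rect(c,.06))
print("orange/red")
for c in blobs(im,(0,190,120),(14,255,255),8): print(cv2.contourArea(c),cv2.boundingRect(c),rect(c,.04))
print("mat")
for c in blobs(im,(0,0,60),(180,80,140),2000): print(cv2.contourArea(c),cv2.boundingRect(c),rect(c,.004))
cv2.imwrite("pics/t0c.png",cv2.resize(im[140:280,90:430],(800,330),interpolation=cv2.INTER_CUBIC)[:,:,::-1])
E
```

```text
bread [  3 214 203]
board [ 15 121 210]
box [ 30  13 214]
boxrim [ 13 183  88]
lid [ 93 166 140]
tab [ 14 239 158]
cup [105 143 175]
rim [ 86   8 230]
mat [105  18  58]
peg [150   6  92]
lid
2529.5 (array([670., -35.]), array([132., 184.]), 3.8)
white
3270.0 (213, 215, 74, 58) (array([476.,   3.]), array([176., 126.]), 83.2)
blue
1425.0 (135, 106, 44, 43) (array([773., 253.]), array([112., 114.]), 0.9)
802.5 (104, 220, 30, 33) (array([486., 343.]), array([72., 81.]), 86.6)
758.0 (148, 223, 27, 33) (array([481., 231.]), array([66., 82.]), 88.9)
orange/red
116.5 (260, 186, 14, 11) (array([612., -38.]), array([26., 34.]), 1.1)
115.0 (229, 165, 11, 13) (array([663.,  48.]), array([32., 26.]), 1.3)
109.0 (258, 143, 14, 12) (array([725., -32.]), array([28., 35.]), 6.9)
94.5 (291, 162, 11, 13) (array([ 674., -115.]), array([32., 26.]), 1.2)
20.5 (327, 210, 6, 6) (array([ 559., -205.]), array([13., 13.]), 0.6)
20.5 (385, 206, 6, 6) (array([ 572., -358.]), array([13., 13.]), 0.1)
20.0 (328, 222, 6, 6) (array([ 526., -207.]), array([13., 13.]), 45.6)
20.0 (334, 215, 6, 6) (array([ 545., -223.]), array([13., 13.]), 45.6)
19.5 (365, 223, 6, 6) (array([ 526., -305.]), array([13., 13.]), 0.9)
19.5 (385, 218, 6, 6) (array([ 540., -358.]), array([13., 13.]), 0.9)
18.0 (392, 212, 5, 6) (array([ 557., -376.]), array([13., 11.]), 0.1)
17.0 (358, 230, 6, 5) (array([ 509., -287.]), array([10., 13.]), 0.9)
16.5 (359, 217, 5, 6) (array([ 542., -288.]), array([13., 11.]), 0.3)
mat
7877.0 (97, 172, 96, 92) (array([538., 291.]), array([251., 240.]), 88.9)
```

View pics/t0c.png

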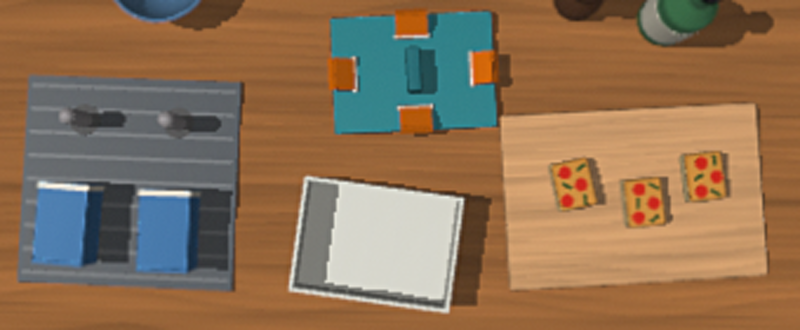

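The measured sizes fit the given ones: lid 132x184, box 126x176, mat 240x251. The crop also confirms all three breads lie with the 54 mm side roughly along x. Now I'll turn the tool and go over the breads.

Call:
apply_moves([
  [0,0,0,0,0,-7.45,1],
  [0,0,0,0,0,-7.45,1],
  [0,0,0,0,0,-7.45,1],
  [0,0,0,0,0,-7.45,1],
  [0,0,0,0,0,-7.45,1],
  [0,0,0,0,0,-7.45,1],
  [0,0,0,0,0,-7.45,1],
  [0,0,0,0,0,-7.45,1],
  [0,0,0,0,0,-7.45,1],
  [0,0,0,0,0,-7.45,1],
])

```text
time: 1.1
ee_pos: [0.1471, -0.5298, 0.256]
eef_rot: [[-0.006, 1.0, -0.0], [1.0, 0.006, 0.001], [0.001, -0.0, -1.0]]
wrist_force: [0.6, 0.1, 0.6]
grip_width: 1.001
gripper_force: 0.0
```

Call:
apply_moves([
  [0.025,0.039,0,0,0,0,1],
  [0.025,0.039,0,0,0,0,1],
  [0.025,0.039,0,0,0,0,1],
  [0.025,0.039,0,0,0,0,1],
  [0.025,0.039,0,0,0,0,1],
  [0.025,0.039,0,0,0,0,1],
  [0.025,0.039,0,0,0,0,1],
  [0.025,0.039,0,0,0,0,1],
  [0.025,0.039,0,0,0,0,1],
  [0.025,0.039,0,0,0,0,1],
])

```text
time: 2.1
ee_pos: [0.5384, -0.2784, 0.256]
eef_rot: [[-0.0, 1.0, -0.0], [1.0, 0.0, 0.0], [0.0, -0.0, -1.0]]
wrist_force: [-0.2, -0.9, -0.5]
grip_width: 1.001
gripper_force: 0.0
```

```bash
cat > br.py <<'E'
from h import *
C,im=shot("wrist","w1.png"); s=state(); print(s["ee_pos"],s["eef_rot"][:,0],s["q"],s["time"])
h=cv2.cvtColor(im,cv2.COLOR_RGB2HSV)
# crumb/topping: more saturated than board
m=((h[:,:,1]>150)&(h[:,:,2]>60)).astype(np.uint8)*255
m=cv2.morphologyEx(m,cv2.MORPH_CLOSE,np.ones((7,7)));cv2.imwrite("pics/m.png",m)
for c in sorted(cv2.findContours(m,cv2.RETR_EXTERNAL,cv2.CHAIN_APPROX_NONE)[0],key=cv2.contourArea)[::-1][:6]:
    if cv2.contourArea(c)<400: break
    P=ray(C,c.reshape(-1,2),.04)[:,:2]*1000; r=cv2.minAreaRect(P.astype(np.float32)); print(cv2.boundingRect(c),np.round(r[0]),np.round(r[1]),round(r[2],1))
E
python3 br.py
```

```text
[ 0.542749   -0.27485916  0.25589316] [-0.003086    0.99999431  0.00136494] [-31.2881778   26.17386384  85.60641538   0.12541293  68.17933991
 -31.51150358] 2.15
(0, 0, 512, 351) [ 538. -328.] [764. 448.] 0.1
(68, 355, 45, 29) [ 280. -599.] [73. 58.] 4.7
(399, 356, 44, 28) [ 796. -598.] [56. 72.] 85.7
```

View pics/w1.png

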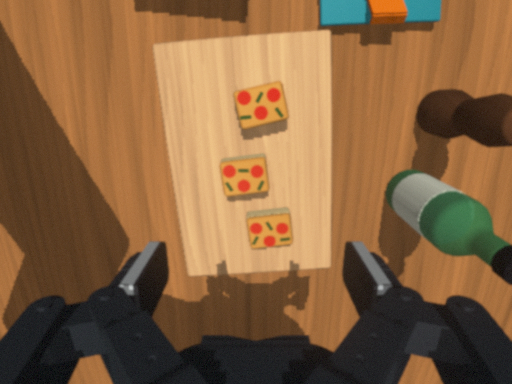

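The wrist view has +x to the right and +y up. The bread tops are at (261,104), (245,175) and (270,228). I'll restrict the mask to the board.

```bash
python3 - <<'E'
from h import *
C=cam("wrist"); im=cv2.imread("pics/w1.png")[:,:,::-1].copy(); h=cv2.cvtColor(im,cv2.COLOR_RGB2HSV)
for p in [(240,110),(261,127),(200,200),(250,85),(252,118)]: print(h[p[1],p[0]])
roi=np.zeros(h.shape[:2],bool); roi[55:255,185:315]=1
m=((h[:,:,1]>165)&(h[:,:,2]>150)&roi).astype(np.uint8)*255
m=cv2.morphologyEx(m,cv2.MORPH_CLOSE,np.ones((9,9)))
for c in cv2.findContours(m,cv2.RETR_EXTERNAL,cv2.CHAIN_APPROX_NONE)[0]:
    if cv2.contourArea(c)<300: continue
    P=ray(C,c.reshape(-1,2),.04)[:,:2]*1000; r=cv2.minAreaRect(P.astype(np.float32)); print(cv2.boundingRect(c),np.round(r[0]),np.round(r[1]),round(r[2],1))
E
```

```text
[ 17 170 224]
[ 17 123 139]
[ 15 114 223]
[ 17 112 234]
[ 17 165 219]
(248, 215, 43, 33) [ 560. -360.] [50. 41.] 8.0
(221, 158, 47, 37) [ 530. -292.] [50. 39.] 6.9
(235, 82, 53, 47) [ 548. -213.] [51. 39.] 13.2
```

Call:
apply_moves([
  [0.0124,0.001,0.03,0,0,0,1],
  [0.0124,0.001,0.03,0,0,0,1],
  [0.0124,0.001,0.03,0,0,0,1],
  [0.0124,0.001,0.03,0,0,0,1],
  [0.0124,0.001,0.03,0,0,0,1],
  [0,0,0.01,0,0,-6.5,1],
  [0,0,0.01,0,0,-6.5,1],
  [0,0,0.02,0,0,0,1],
  [0,0,0.02,0,0,0,1],
  [0,0,0.006,0,0,0,1],
])

```text
time: 3.15
ee_pos: [0.541, -0.2173, 0.0383]
eef_rot: [[-0.225, 0.974, -0.003], [0.974, 0.225, 0.001], [0.002, -0.003, -1.0]]
wrist_force: [-0.1, -0.2, -0.3]
grip_width: 0.995
gripper_force: 0.0
```

Call:
apply_moves([
  [0,0,0,0,0,0,0],
  [0,0,0,0,0,0,0],
  [0,0,0,0,0,0,0],
  [0,0,0,0,0,0,0],
  [0,0,0,0,0,0,0],
  [0,0,0,0,0,0,0],
  [0,0,-0.03,0,0,0,0],
  [0,0,-0.03,0,0,0,0],
  [0,0,-0.03,0,0,0,0],
  [0,0,-0.03,0,0,0,0],
])

```text
time: 4.15
ee_pos: [0.5419, -0.2177, 0.1619]
eef_rot: [[-0.225, 0.974, 0.0], [0.974, 0.225, -0.0], [-0.0, 0.0, -1.0]]
wrist_force: [0.6, -0.3, -1.1]
grip_width: 0.62
gripper_force: 63.4
```

```bash
python3 -c "
from h import *
s=state();print(s['ee_pos'],np.degrees(np.arctan2(*s['eef_rot'][[1,0],0])),s['grip_width'],s['gripper_force'],s['wrist_force'])"
```

```text
[ 0.5418989  -0.21774765  0.16186421] 103.01404746265104 0.6196555530237736 63.39100241661072 [ 0.55524031 -0.32460179 -1.06131802]
```

The bread is held (opening 0.62 is about 53 mm). Next I'll place it in the -y slot of the box.

Call:
apply_moves([
  [0,0,0,0,0,6.6,0],
  [0,0,0,0,0,6.6,0],
  [0,0,0,0,0,6.6,0],
  [0.0391,-0.0229,0,0,0,0,0],
  [0.0391,-0.0229,0,0,0,0,0],
  [0.0391,-0.0229,0,0,0,0,0],
  [0.0391,-0.0229,0,0,0,0,0],
  [0,0,0.025,0,0,0,0],
  [0,0,0.025,0,0,0,0],
  [0,0,0.025,0,0,0,0],
])

```text
time: 5.15
ee_pos: [0.4698, -0.0514, 0.0851]
eef_rot: [[0.117, 0.993, 0.002], [0.993, -0.117, -0.0], [-0.0, 0.002, -1.0]]
wrist_force: [0.2, 0.7, -0.9]
grip_width: 0.615
gripper_force: 63.6
```

```bash
python3 - <<'E'
from h import *
C,im=shot("wrist","w2.png"); s=state();print(s['ee_pos'],np.degrees(np.arctan2(*s['eef_rot'][[1,0],0])),s['wrist_force'])
E
```

```text
[ 0.46792346 -0.0512122   0.08178195] 83.23438392053144 [-5.39318922 -0.10709525 -3.04286499]
```

View pics/w2.png

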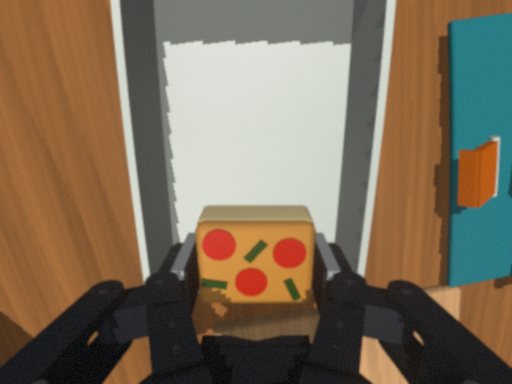

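The piece is centred between the box walls (edges at about 146 and 365 near its row, bread centre at 255) and square to them. I'll lower it and release.

Call:
apply_moves([
  [0,0,0.03,0,0,0,0],
  [0,0,0.018,0,0,0,0],
  [0,0,0.004,0,0,0,0],
  [0,0,0,0,0,0,0],
  [0,0,0,0,0,0,0.8],
  [0,0,0,0,0,0,0.8],
  [0,0,0,0,0,0,0.8],
  [0,0,-0.02,0,0,0,0.8],
  [0,0,-0.04,0,0,0,0.8],
  [0,0,-0.04,0,0,0,0.8],
])

```text
time: 6.2
ee_pos: [0.4691, -0.0516, 0.1344]
eef_rot: [[0.118, 0.993, -0.001], [0.993, -0.118, 0.0], [0.0, -0.001, -1.0]]
wrist_force: [0.9, -0.9, 0.8]
grip_width: 0.801
gripper_force: 0.0
```

Call:
apply_moves([
  [-0.0392,0.0141,0,0,0,0,1],
  [-0.0392,0.0141,0,0,0,0,1],
  [-0.0392,0.0141,0,0,0,0,1],
  [-0.0392,0.0141,0,0,0,0,1],
  [-0.0392,0.0141,0,0,0,0,1],
  [-0.0392,0.0141,0,0,0,0,1],
  [0,0,0.02,0,0,-6.9,1],
  [0,0,0.02,0,0,-6.9,1],
  [0,0,0.03,0,0,0,1],
  [0,0,0.015,0,0,0,1],
])

```text
time: 7.2
ee_pos: [0.5249, -0.2948, 0.0463]
eef_rot: [[-0.122, 0.993, -0.002], [0.993, 0.122, 0.001], [0.002, -0.002, -1.0]]
wrist_force: [-0.5, 0.2, -0.6]
grip_width: 1.004
gripper_force: 0.0
```

Call:
apply_moves([
  [0,0,0.008,0,0,0,1],
  [0,0,0,0,0,0,0],
  [0,0,0,0,0,0,0],
  [0,0,0,0,0,0,0],
  [0,0,0,0,0,0,0],
  [0,0,0,0,0,0,0],
  [0,0,0,0,0,0,0],
  [0,0,-0.03,0,0,0,0],
  [0,0,-0.03,0,0,0,0],
  [0,0,-0.03,0,0,0,0],
])

```text
time: 8.2
ee_pos: [0.5257, -0.2952, 0.1318]
eef_rot: [[-0.122, 0.993, 0.0], [0.993, 0.122, -0.0], [-0.0, 0.0, -1.0]]
wrist_force: [0.4, -0.5, 0.0]
grip_width: 0.621
gripper_force: 63.5
```

```bash
python3 -c "
from h import *
s=state();print(s['ee_pos'],np.degrees(np.arctan2(*s['eef_rot'][[1,0],0])),s['grip_width'])
shot('top','t1.png')"
```

```text
[ 0.5257138  -0.29516543  0.13178084] 97.0169770262812 0.621255706879937
```

View pics/t1.png

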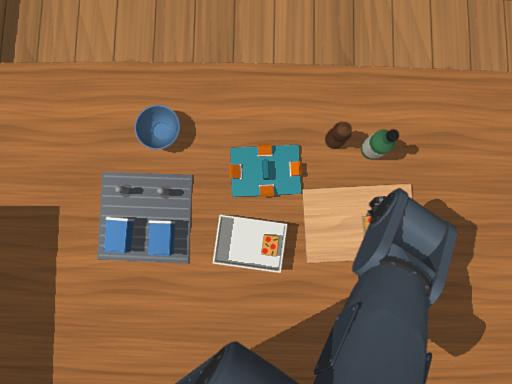

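Bread A lies in the box at (270,245) and bread B is in the gripper. Next I'll place B in the middle slot.

Call:
apply_moves([
  [0,0,0,0,0,6.9,0],
  [0,0,0,0,0,6.9,0],
  [0.0414,-0.0121,0,0,0,0,0],
  [0.0414,-0.0121,0,0,0,0,0],
  [0.0414,-0.0121,0,0,0,0,0],
  [0.0414,-0.0121,0,0,0,0,0],
  [0.0414,-0.0121,0,0,0,0,0],
  [0.0414,-0.0121,0,0,0,0,0],
  [0.0414,-0.0121,0,0,0,0,0],
  [0,0,0.02,0,0,0,0],
])

```text
time: 9.25
ee_pos: [0.4762, 0.0062, 0.1121]
eef_rot: [[0.114, 0.993, 0.004], [0.993, -0.114, 0.0], [0.001, 0.004, -1.0]]
wrist_force: [-1.0, -0.9, -0.8]
grip_width: 0.622
gripper_force: 63.6
```

Call:
apply_moves([
  [0,0,0.03,0,0,0,0],
  [0,0,0.03,0,0,0,0],
  [0,0,0.017,0,0,0,0],
  [0,0,0,0,0,0,0],
  [0,0,0,0,0,0,0.8],
  [0,0,0,0,0,0,0.8],
  [0,0,0,0,0,0,0.8],
  [0,0,-0.02,0,0,0,0.8],
  [0,0,-0.04,0,0,0,0.8],
  [0,0,-0.04,0,0,0,0.8],
])

```text
time: 10.25
ee_pos: [0.4755, 0.0025, 0.1345]
eef_rot: [[0.118, 0.993, -0.001], [0.993, -0.118, 0.0], [-0.0, -0.001, -1.0]]
wrist_force: [0.1, -0.3, -0.1]
grip_width: 0.798
gripper_force: 0.0
```

```bash
python3 -c "
from h import *
s=state();print(s['ee_pos'],np.degrees(np.arctan2(*s['eef_rot'][[1,0],0])),s['grip_width'])
C,im=shot('top','t2.png')
h=cv2.cvtColor(im,cv2.COLOR_RGB2HSV)
for c in blobs(im,(0,190,120),(14,255,255),8):
  p=ray(C,[c.reshape(-1,2).mean(0)],.04)[0]
  if p[1]<-.25: print(p)
"
```

```text
[0.47551221 0.00254303 0.13450611] 83.21026472752683 0.7976837791585608
[ 0.57142285 -0.35875279  0.04      ]
[ 0.54027643 -0.35931868  0.04      ]
[ 0.55652295 -0.37574029  0.04      ]
```

Call:
apply_moves([
  [-0.0444,0.0153,0,0,0,0,1],
  [-0.0444,0.0153,0,0,0,0,1],
  [-0.0444,0.0153,0,0,0,0,1],
  [-0.0444,0.0153,0,0,0,0,1],
  [-0.0444,0.0153,0,0,0,0,1],
  [-0.0444,0.0153,0,0,0,0,1],
  [-0.0444,0.0153,0,0,0,0,1],
  [-0.0444,0.0153,0,0,0,0,1],
  [0,0,0.02,0,0,-8.5,1],
  [0,0,0.03,0,0,0,1],
])

```text
time: 11.3
ee_pos: [0.5561, -0.3667, 0.0842]
eef_rot: [[-0.033, 0.999, 0.003], [0.999, 0.033, -0.002], [-0.002, 0.003, -1.0]]
wrist_force: [0.0, 0.6, 0.4]
grip_width: 0.999
gripper_force: 0.0
```

Call:
apply_moves([
  [0,0,0.03,0,0,0,1],
  [0,0,0.013,0,0,0,1],
  [0,0,0,0,0,0,0],
  [0,0,0,0,0,0,0],
  [0,0,0,0,0,0,0],
  [0,0,0,0,0,0,0],
  [0,0,0,0,0,0,0],
  [0,0,-0.03,0,0,0,0],
  [0,0,-0.03,0,0,0,0],
  [0,0,-0.03,0,0,0,0],
])

```text
time: 12.3
ee_pos: [0.5556, -0.3646, 0.1322]
eef_rot: [[-0.03, 1.0, 0.001], [1.0, 0.03, -0.0], [-0.0, 0.001, -1.0]]
wrist_force: [-0.6, -0.9, -0.9]
grip_width: 0.625
gripper_force: 61.5
```

Call:
apply_moves([
  [0,0,0,0,0,8.5,0],
  [0.0456,-0.0136,0,0,0,0,0],
  [0.0456,-0.0136,0,0,0,0,0],
  [0.0456,-0.0136,0,0,0,0,0],
  [0.0456,-0.0136,0,0,0,0,0],
  [0.0456,-0.0136,0,0,0,0,0],
  [0.0456,-0.0136,0,0,0,0,0],
  [0.0456,-0.0136,0,0,0,0,0],
  [0.0456,-0.0136,0,0,0,0,0],
  [0.0456,-0.0136,0,0,0,0,0],
])

```text
time: 13.3
ee_pos: [0.4822, 0.0591, 0.1313]
eef_rot: [[0.118, 0.993, 0.002], [0.993, -0.118, 0.0], [0.0, 0.002, -1.0]]
wrist_force: [1.1, 0.2, 0.2]
grip_width: 0.631
gripper_force: 61.6
```

Call:
apply_moves([
  [0,0,0.02,0,0,0,0],
  [0,0,0.03,0,0,0,0],
  [0,0,0.03,0,0,0,0],
  [0,0,0.017,0,0,0,0],
  [0,0,0,0,0,0,0],
  [0,0,0,0,0,0,0.8],
  [0,0,0,0,0,0,0.8],
  [0,0,0,0,0,0,0.8],
  [0,0,-0.03,0,0,0,0.8],
  [0,0,-0.05,0,0,0,0.8],
])

```text
time: 14.3
ee_pos: [0.481, 0.0573, 0.1127]
eef_rot: [[0.118, 0.993, -0.005], [0.993, -0.118, -0.0], [-0.001, -0.005, -1.0]]
wrist_force: [1.2, 0.2, 0.2]
grip_width: 0.799
gripper_force: 0.0
```

Call:
apply_moves([
  [0,0.01,-0.04,0,0,0,1],
  [0,0.01,-0.045,0,0,0,1],
  [0,0.01,-0.045,0,0,0,1],
  [0,0.01,-0.045,0,0,0,1],
  [0,0.01,-0.042,0,0,0,1],
  [0,0,0,0,0,0,1],
  [0,0,0,0,0,0,1],
  [0,0,0,0,0,0,1],
  [0,0,0,0,0,0,1],
  [0,0,0,0,0,0,1],
])

```text
time: 15.3
ee_pos: [0.5317, 0.0515, 0.3294]
eef_rot: [[0.118, 0.993, -0.002], [0.993, -0.118, -0.0], [-0.0, -0.002, -1.0]]
wrist_force: [0.2, -0.0, -0.2]
grip_width: 1.0
gripper_force: 0.0
```

```bash
python3 - <<'E'
from h import *
C,im=shot("wrist","w3.png"); print(C[2][:3,3],C[0][0,0])
s=state();print(s['ee_pos'])
def rect(c,z):
    P=ray(C,c.reshape(-1,2),z)[:,:2]*1000
    r=cv2.minAreaRect(P.astype(np.float32)); return cv2.boundingRect(c),np.round(r[0]),np.round(r[1]),round(r[2],1)
for c in blobs(im,(80,100,60),(97,255,255),300): print("lid",rect(c,.014))
for c in blobs(im,(0,0,130),(180,60,255),300): print("white",rect(c,.055))
for c in blobs(im,(0,190,120),(14,255,255),8): print("or",rect(c,.03))
E
```

```text
[0.54067877 0.12848856 0.44668749] 304.88331357185285
[0.53183257 0.05145761 0.32959768]
lid ((302, 125, 96, 127), array([668., -34.]), array([131., 183.]), 3.9)
white ((167, 123, 100, 128), array([475.,   4.]), array([182., 128.]), 83.3)
or ((338, 128, 26, 22), array([663.,  50.]), array([35., 26.]), 2.5)
or ((383, 177, 21, 24), array([723., -31.]), array([30., 37.]), 0.6)
or ((308, 189, 18, 26), array([611., -38.]), array([25., 37.]), 5.2)
or ((348, 234, 25, 17), array([ 679., -108.]), array([21., 45.]), 58.4)
or ((226, 142, 9, 9), array([497.,  59.]), array([11., 11.]), 37.7)
or ((204, 139, 8, 9), array([466.,  66.]), array([11., 10.]), 80.9)
or ((215, 153, 8, 8), array([478.,  46.]), array([ 9., 10.]), 55.8)
```

View pics/w3.png

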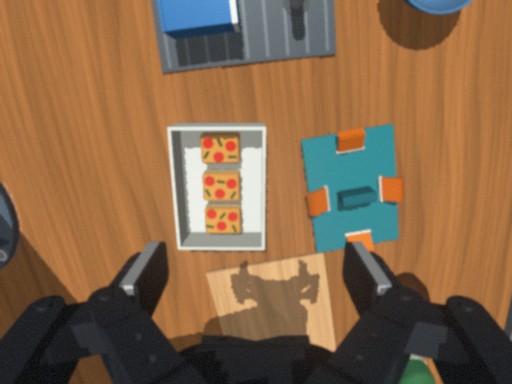

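All three pieces lie flat side by side in the box, with tops at (220,150), (221,186) and (223,220). The lid is unmoved, with its handle at about (355,196). Now I'll turn the tool and pick up the lid.

Call:
apply_moves([
  [0,0,0,0,0,7.935,0.6],
  [0,0,0,0,0,7.935,0.6],
  [0,0,0,0,0,7.935,0.6],
  [0,0,0,0,0,7.935,0.6],
  [0,0,0,0,0,7.935,0.6],
  [0,0,0,0,0,7.935,0.6],
  [0,0,0,0,0,7.935,0.6],
  [0,0,0,0,0,7.935,0.6],
  [0,0,0,0,0,7.935,0.6],
  [0,0,0,0,0,7.935,0.6],
])

```text
time: 16.35
ee_pos: [0.532, 0.0515, 0.3299]
eef_rot: [[0.998, 0.062, -0.001], [0.062, -0.998, 0.0], [-0.001, -0.0, -1.0]]
wrist_force: [0.3, 1.3, -0.5]
grip_width: 0.6
gripper_force: 0.0
```

Call:
apply_moves([
  [0.0327,0.0238,0.02,0,0,0,0.6],
  [0.0327,0.0238,0.02,0,0,0,0.6],
  [0.0327,0.0238,0.02,0,0,0,0.6],
  [0.0327,0.0238,0.02,0,0,0,0.6],
  [0,0,0.04,0,0,0,0.6],
  [0,0,0.04,0,0,0,0.6],
  [0,0,0.03,0,0,0,0.6],
  [0,0,0,0,0,0,0.6],
  [0,0,0,0,0,0,0.6],
  [0,0,0,0,0,0,0.6],
])

```text
time: 17.35
ee_pos: [0.67, -0.0348, 0.1425]
eef_rot: [[0.998, 0.067, 0.003], [0.067, -0.998, -0.0], [0.003, 0.001, -1.0]]
wrist_force: [-0.8, 0.5, 0.0]
grip_width: 0.601
gripper_force: 0.0
```

```bash
python3 - <<'E'
from h import *
C,im=shot("wrist","w4.png")
s=state();print(s['ee_pos'],np.degrees(np.arctan2(*s['eef_rot'][[1,0],0])),s["q"])
E
```

```text
[ 0.66999667 -0.03478259  0.14258777] 3.8714117560698798 [-6.94639819e+00  3.93426530e+01  8.04864701e+01  7.21835841e-04
  5.99783950e+01  7.91818886e+01]
```

View pics/w4.png

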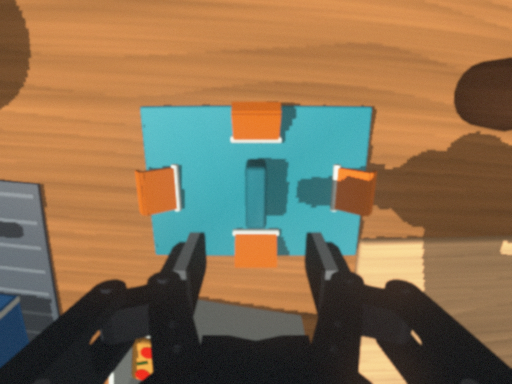

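The handle is at (256,193), in line with the jaw centre (255). I'll descend and grip it.

Call:
apply_moves([
  [0,0,0.04,0,0,0,0.6],
  [0,0,0.035,0,0,0,0.6],
  [0,0,0.02,0,0,0,0.6],
  [0,0,0.005,0,0,0,0.6],
  [0,0,0,0,0,0,0],
  [0,0,0,0,0,0,0],
  [0,0,0,0,0,0,0],
  [0,0,0,0,0,0,0],
  [0,0,0,0,0,0,0],
  [0,0,0,0,0,0,0],
])

```text
time: 18.4
ee_pos: [0.6702, -0.0349, 0.0425]
eef_rot: [[0.998, 0.067, 0.003], [0.067, -0.998, -0.0], [0.003, 0.001, -1.0]]
wrist_force: [-0.4, 0.0, 7.5]
grip_width: 0.179
gripper_force: 60.0
```

Call:
apply_moves([
  [0,0,-0.02,0,0,0,0],
  [0,0,-0.03,0,0,0,0],
  [0,0,-0.03,0,0,0,0],
  [0,0,-0.03,0,0,0,0],
  [0,0,-0.02,0,0,0,0],
  [0,0,0,0,0,5.3,0],
  [0,0,0,0,0,5.3,0],
  [0,0,0,0,0,0,0],
  [0,0,0,0,0,0,0],
  [0,0,0,0,0,0,0],
])

```text
time: 19.4
ee_pos: [0.669, -0.0347, 0.1703]
eef_rot: [[0.993, -0.115, -0.0], [-0.115, -0.993, 0.0], [-0.0, -0.0, -1.0]]
wrist_force: [0.7, 0.6, -1.7]
grip_width: 0.177
gripper_force: 58.7
```

```bash
python3 - <<'E'
from h import *
C,im=shot("wrist","w5.png")
s=state();print(s['ee_pos'],np.degrees(np.arctan2(*s['eef_rot'][[1,0],0])),s["grip_width"])
z=s['ee_pos'][2]-.0425+.014
for c in blobs(im,(80,100,60),(97,255,255),300)[:2]:
    P=ray(C,c.reshape(-1,2),z)[:,:2]*1000; r=cv2.minAreaRect(P.astype(np.float32)); print(cv2.boundingRect(c),np.round(r[0]),np.round(r[1]),round(r[2],1))
E
```

```text
[ 0.66896372 -0.03472398  0.17028066] -6.642856127458179 0.17695891732301514
(67, 116, 378, 203) [676. -36.] [184. 117.] 83.5
```

View pics/w5.png

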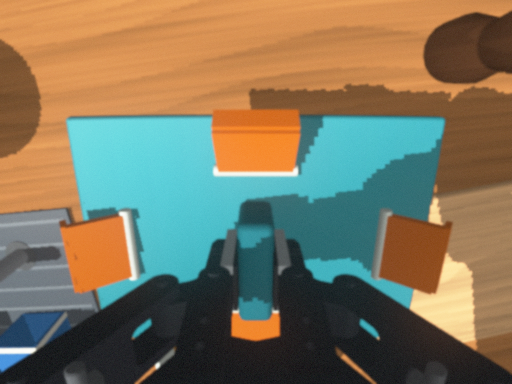

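The lid is held level. Its far edge runs from (67,117) to (445,118). I'll work out its pose in the grip from those corners.

```bash
python3 - <<'E'
from h import *
C=cam("wrist"); s=state()
z=s['ee_pos'][2]-.0425+.014
P=ray(C,[(67,117),(445,118)],z)[:,:2]; d=P[1]-P[0]; L=np.linalg.norm(d); d/=L; n=np.array([-d[1],d[0]])
yaw=np.degrees(np.arctan2(d[1],d[0]))+90
n=n if n[0]>0 else -n
print(P,L,yaw, P.mean(0)-n*.067)
# far-edge line fit from mask
im=cv2.imread("pics/w5.png")[:,:,::-1].copy(); h=cv2.cvtColor(im,cv2.COLOR_RGB2HSV); m=cv2.inRange(h,(80,100,40),(100,255,255))
cols=[c for c in range(80,435,5) if not 205<c<310]; px=[(c,np.argmax(m[:,c]>0)) for c in cols]
Q=ray(C,px,z)[:,:2]; k=np.polyfit(Q[:,1],Q[:,0],1); print("edge yaw",-np.degrees(np.arctan(k[0])),np.polyval(k,P.mean(0)[1]))
E
```

```text
[[ 0.74455799  0.04760004]
 [ 0.72328464 -0.13338284]] 0.18222885266392616 -6.70397904933327 [ 0.66737942 -0.03506984]
edge yaw -6.474018628126319 0.7339050371190986
```

Call:
apply_moves([
  [-0.0391,-0.003,0,0,0,0,0],
  [-0.0391,-0.003,0,0,0,0,0],
  [-0.0391,-0.003,0,0,0,0,0],
  [-0.0391,-0.003,0,0,0,0,0],
  [-0.0391,-0.003,0,0,0,0,0],
  [0,0,0.025,0,0,0,0],
  [0,0,0.025,0,0,0,0],
  [0,0,0.015,0,0,0,0],
  [0,0,0,0,0,0,0],
  [0,0,0,0,0,0,0],
])

```text
time: 20.45
ee_pos: [0.4769, 0.0031, 0.1057]
eef_rot: [[0.993, -0.117, 0.0], [-0.117, -0.993, -0.0], [0.0, -0.0, -1.0]]
wrist_force: [0.8, -0.1, -3.1]
grip_width: 0.18
gripper_force: 58.6
```

```bash
python3 - <<'E'
from h import *
s=state();print(s['ee_pos'],np.degrees(np.arctan2(*s['eef_rot'][[1,0],0])),s["wrist_force"])
C,im=shot("scene"); C2,b=shot("wrist")
a=cv2.resize(im[150:260,160:320],(640,440),interpolation=cv2.INTER_CUBIC)
cv2.imwrite("pics/c6.png",np.hstack([a[:384],b])[:, :, ::-1][:, :1152])
cv2.imwrite("pics/c6.png",cv2.resize(np.hstack([a[:384],b]),(800,267))[:,:,::-1])
E
```

```text
[0.47691182 0.00306457 0.10572437] -6.6990565184231405 [ 0.84955639 -0.14952151 -3.06490769]
```

View pics/c6.png

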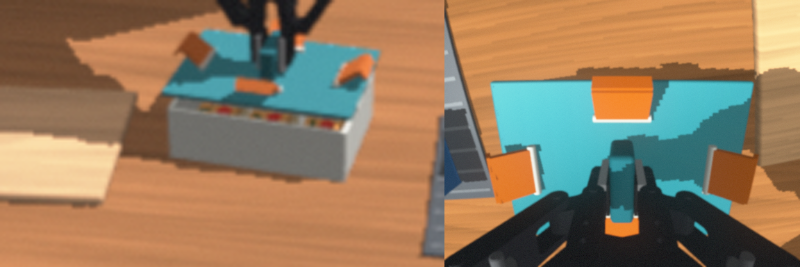

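The lid is square above the box, with a small gap left. I'll lower it home and watch the force.

Call:
apply_moves([
  [0,0,0.005,0,0,0,0],
  [0,0,0.004,0,0,0,0],
  [0,0,0.003,0,0,0,0],
  [0,0,0.002,0,0,0,0],
  [0,0,0.001,0,0,0,0],
  [0,0,0.001,0,0,0,0],
  [0,0,0,0,0,0,0],
  [0,0,0,0,0,0,0],
  [0,0,0,0,0,0,0],
  [0,0,0,0,0,0,0],
])

```text
time: 21.55
ee_pos: [0.4767, 0.0031, 0.0894]
eef_rot: [[0.993, -0.117, 0.0], [-0.117, -0.993, 0.0], [0.0, -0.0, -1.0]]
wrist_force: [-2.4, 0.1, 4.2]
grip_width: 0.178
gripper_force: 59.4
```

Contact came at exactly the home height (TCP z 0.0894). I'll release, lift and check.

Call:
apply_moves([
  [0,0,0,0,0,0,0.6],
  [0,0,0,0,0,0,0.6],
  [0,0,0,0,0,0,0.6],
  [0,0,0,0,0,0,0.6],
  [0,0,-0.03,0,0,0,0.6],
  [0,0,-0.04,0,0,0,0.6],
  [0,0,-0.04,0,0,0,0.6],
  [0,0,0,0,0,0,0],
  [0,0,0,0,0,0,0],
  [0,0,0,0,0,0,0],
])

```text
time: 22.55
ee_pos: [0.476, 0.0031, 0.1982]
eef_rot: [[0.993, -0.117, -0.002], [-0.117, -0.993, 0.0], [-0.002, 0.0, -1.0]]
wrist_force: [0.1, -0.2, -0.4]
grip_width: 0.096
gripper_force: 0.0
```

```bash
python3 - <<'E'
from h import *
C,im=shot("wrist","w7.png")
s=state();print(s['ee_pos'],np.degrees(np.arctan2(*s['eef_rot'][[1,0],0])))
C,b=shot("scene")
for c in blobs(im,(80,100,40),(100,255,255),300)[:2]:
    P=ray(C:=cam("wrist"),c.reshape(-1,2),.061)[:,:2]*1000; r=cv2.minAreaRect(P.astype(np.float32)); print(cv2.boundingRect(c),np.round(r[0],1),np.round(r[1]),round(r[2],1))
a=cv2.resize(b[150:246,160:288],(512,384),interpolation=cv2.INTER_CUBIC)
cv2.imwrite("pics/c7.png",cv2.resize(np.hstack([a,im]),(800,300))[:,:,::-1])
E
```

```text
[0.47600283 0.00314131 0.19803522] -6.733831658789741
(144, 104, 224, 145) [476.3   2.6] [183. 132.] 83.3
```

View pics/c7.png

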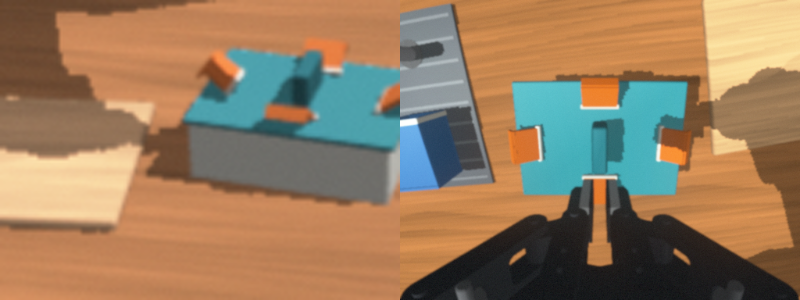

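The lid is home at (0.476, 0.003) with yaw -6.7°, which matches the box. Now I'll press tab a with the jaws shut.

Call:
apply_moves([
  [0.0285,0,0.03,0,0,0,0],
  [0.0285,0,0.03,0,0,0,0],
  [0,0,0.02,0,0,0,0],
  [0,0,0.01,0,0,0,0],
  [0,0,0.006,0,0,0,0],
  [0,0,0.005,0,0,0,0],
  [0,0,0.004,0,0,0,0],
  [0,0,0.002,0,0,0,0],
  [0,0,0.0005,0,0,0,0],
  [0,0,0,0,0,0,0],
])

```text
time: 23.65
ee_pos: [0.5331, -0.0036, 0.0919]
eef_rot: [[0.993, -0.117, -0.0], [-0.117, -0.993, 0.0], [-0.0, -0.0, -1.0]]
wrist_force: [1.2, 0.1, 1.9]
grip_width: 0.003
gripper_force: 1.0
```

Call:
apply_moves([
  [0,0,0.001,0,0,0,0],
  [0,0,0.001,0,0,0,0],
  [0,0,0.0005,0,0,0,0],
  [0,0,0,0,0,0,0],
  [0,0,0,0,0,0,0],
  [0,0,0,0,0,0,0],
  [0,0,0,0,0,0,0],
  [0,0,0,0,0,0,0],
  [0,0,0,0,0,0,0],
  [0,0,0,0,0,0,0],
])

```text
time: 24.65
ee_pos: [0.5333, -0.0036, 0.091]
eef_rot: [[0.993, -0.117, 0.0], [-0.117, -0.993, -0.0], [0.0, 0.0, -1.0]]
wrist_force: [-7.1, 1.2, 25.2]
grip_width: -0.001
gripper_force: 12.5
```

Tab a bottomed out (25 N at z 0.091). Next is tab b.

Call:
apply_moves([
  [0,0,-0.05,0,0,0,0],
  [-0.019,-0.028,0,0,0,0,0],
  [-0.019,-0.028,0,0,0,0,0],
  [-0.019,-0.028,0,0,0,0,0],
  [0,0,0.025,0,0,0,0],
  [0,0,0.01,0,0,0,0],
  [0,0,0.006,0,0,0,0],
  [0,0,0.004,0,0,0,0],
  [0,0,0.003,0,0,0,0],
  [0,0,0.0015,0,0,0,0],
])

```text
time: 25.65
ee_pos: [0.4869, 0.0862, 0.0908]
eef_rot: [[0.993, -0.118, 0.0], [-0.118, -0.993, 0.0], [0.0, -0.0, -1.0]]
wrist_force: [-9.3, 0.9, 34.6]
grip_width: 0.001
gripper_force: 16.8
```

Call:
apply_moves([
  [0,0,0,0,0,0,0],
  [0,0,0,0,0,0,0],
  [0,0,0,0,0,0,0],
  [0,0,0,0,0,0,0],
  [0,0,0,0,0,0,0],
  [0,0,0,0,0,0,0],
  [0,0,0,0,0,0,0],
  [0,0,0,0,0,0,0],
  [0,0,0,0,0,0,0],
  [0,0,0,0,0,0,0],
])

```text
time: 26.65
ee_pos: [0.4868, 0.0862, 0.0911]
eef_rot: [[0.993, -0.118, 0.001], [-0.118, -0.993, -0.0], [0.001, -0.0, -1.0]]
wrist_force: [-5.9, 0.7, 19.1]
grip_width: 0.001
gripper_force: 9.3
```

Call:
apply_moves([
  [0,0,-0.05,0,0,0,0],
  [-0.019,0.028,0,0,0,0,0],
  [-0.019,0.028,0,0,0,0,0],
  [-0.019,0.028,0,0,0,0,0],
  [0,0,0.025,0,0,0,0],
  [0,0,0.01,0,0,0,0],
  [0,0,0.006,0,0,0,0],
  [0,0,0.004,0,0,0,0],
  [0,0,0.003,0,0,0,0],
  [0,0,0.002,0,0,0,0],
])

```text
time: 27.65
ee_pos: [0.4202, 0.01, 0.0906]
eef_rot: [[0.993, -0.117, -0.0], [-0.117, -0.993, 0.0], [-0.0, 0.0, -1.0]]
wrist_force: [-16.4, 0.7, 53.4]
grip_width: 0.001
gripper_force: 27.1
```

Call:
apply_moves([
  [0,0,0,0,0,0,0],
  [0,0,0,0,0,0,0],
  [0,0,-0.05,0,0,0,0],
  [0.019,0.028,0,0,0,0,0],
  [0.019,0.028,0,0,0,0,0],
  [0.019,0.028,0,0,0,0,0],
  [0,0,0.025,0,0,0,0],
  [0,0,0.01,0,0,0,0],
  [0,0,0.006,0,0,0,0],
  [0,0,0.004,0,0,0,0],
])

```text
time: 28.65
ee_pos: [0.4668, -0.0798, 0.0948]
eef_rot: [[0.993, -0.116, -0.0], [-0.116, -0.993, -0.0], [-0.0, 0.0, -1.0]]
wrist_force: [-0.4, -1.1, 3.9]
grip_width: 0.0
gripper_force: 1.7
```

Call:
apply_moves([
  [0,0,0.003,0,0,0,0],
  [0,0,0.002,0,0,0,0],
  [0,0,0,0,0,0,0],
  [0,0,0,0,0,0,0],
  [0,0,0,0,0,0,0],
  [0,0,0,0,0,0,0],
  [0,0,0,0,0,0,0],
  [0,0,0,0,0,0,0],
  [0,0,0,0,0,0,0],
  [0,0,0,0,0,0,0],
])

```text
time: 29.65
ee_pos: [0.467, -0.08, 0.0911]
eef_rot: [[0.993, -0.117, 0.001], [-0.117, -0.993, -0.0], [0.001, 0.0, -1.0]]
wrist_force: [-4.9, -0.8, 18.6]
grip_width: 0.005
gripper_force: 9.5
```

Call:
apply_moves([
  [0,0,-0.04,0,0,0,0.5],
  [0,0,-0.045,0,0,0,0.5],
  [0,0,-0.045,0,0,0,0.8],
  [0,0,-0.045,0,0,0,1],
  [0,0,-0.04,0,0,0,1],
  [0,0,-0.035,0,0,0,1],
  [-0.001,-0.0407,0,0,0,0,1],
  [-0.001,-0.0407,0,0,0,0,1],
  [-0.001,-0.0407,0,0,0,0,1],
  [-0.001,-0.0407,0,0,0,0,1],
])

```text
time: 30.65
ee_pos: [0.4814, 0.0838, 0.34]
eef_rot: [[0.993, -0.117, 0.0], [-0.117, -0.993, 0.0], [0.0, -0.0, -1.0]]
wrist_force: [1.2, -0.5, 0.3]
grip_width: 1.003
gripper_force: 0.0
```

Call:
apply_moves([
  [-0.001,-0.0407,0,0,0,0,1],
  [-0.001,-0.0407,0,0,0,0,1],
  [-0.001,-0.0407,0,0,0,0,1],
  [-0.001,-0.0407,0,0,0,0,1],
  [-0.001,-0.0407,0,0,0,0,1],
  [0,0,0,0,0,-6.75,1],
  [0,0,0,0,0,0,1],
  [0,0,0,0,0,0,1],
  [0,0,0,0,0,0,1],
  [0,0,0,0,0,0,1],
])

```text
time: 31.65
ee_pos: [0.5008, 0.2839, 0.34]
eef_rot: [[1.0, -0.002, 0.0], [-0.002, -1.0, 0.0], [0.0, -0.0, -1.0]]
wrist_force: [0.1, 0.1, -0.7]
grip_width: 1.002
gripper_force: 0.0
```

```bash
python3 - <<'E'
from h import *
C,im=shot("wrist","w8.png")
s=state();print(s['ee_pos'],np.degrees(np.arctan2(*s['eef_rot'][[1,0],0])),s["q"])
_,b=shot("top"); a=cv2.resize(b[130:274,180:310],(400,443),interpolation=cv2.INTER_CUBIC)
w=cv2.resize(im,(512,384)); out=np.zeros((443,912,3),np.uint8); out[:384,:512]=w; out[:,512:]=a
cv2.imwrite("pics/c8.png",cv2.resize(out,(800,389))[:,:,::-1])
for c in blobs(im,(98,90,40),(118,255,255),200): print("blue",cv2.boundingRect(c),cv2.contourArea(c))
E
```

```text
[0.50085594 0.28397493 0.33998418] -0.09084190788395204 [2.49192232e+01 1.88032410e+01 8.44671946e+01 1.70272410e-03
 7.67189539e+01 1.15009674e+02]
blue (185, 131, 46, 62) 2561.5
blue (269, 135, 46, 60) 2503.5
```

View pics/c8.png

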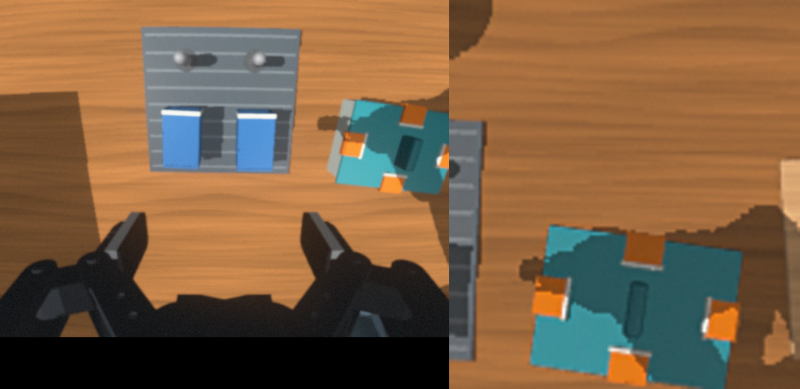

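Right half: all four tabs lie flat on the lid. Left half: the cups are at about (208,160) and (292,165) in full-size pixels, with peg tips near (210,66) and (295,66). I'll measure the cups and pegs.

```bash
python3 - <<'E'
from h import *
C=cam("wrist"); im=cv2.imread("pics/w8.png")[:,:,::-1].copy()
for c in blobs(im,(98,90,40),(118,255,255),2000):
    p=c.reshape(-1,2); y0,y1=p[:,1].min(),p[:,1].max()
    for r in (y0+10,y1-10):
        q=p[p[:,1]==r]; e=ray(C,[(q[:,0].min(),r),(q[:,0].max()+1,r)],.06)*1000; print("sides",r,q[:,0].min(),q[:,0].max(),np.round(e[:,:2],1).tolist())
    m=p[:,0].mean(); print("bottom end",np.round(ray(C,[(m,y1+1)],.06)*1000,1),"rim line",np.round(ray(C,[(m,y0)],.06)*1000,1))
# colour profile of each cup, centre row
h=cv2.cvtColor(im,cv2.COLOR_RGB2HSV)
for r in (150,185):
    print(r,[int(v) for v in h[r,180:236,2]]); print([int(v) for v in h[r,264:320,2]])
print("rim rows",h[120:136,208].tolist())
print("pegtips",np.round(ray(C,[(210,66),(295,66)],.066)*1000))
c=[c for c in blobs(im,(0,0,40),(180,60,150),3000) if cv2.boundingRect(c)[1]<100][0]
P=ray(C,c.reshape(-1,2),.004)[:,:2]*1000; r=cv2.minAreaRect(P.astype(np.float32)); print("mat",cv2.boundingRect(c),r)
E
```

```text
sides 141 185 230 [[513.7, 375.9], [513.5, 315.5]]
sides 182 185 227 [[457.5, 379.7], [457.5, 320.9]]
bottom end [[441.6 350.6  60. ]] rim line [[526.6 346.6  60. ]]
sides 145 269 314 [[508.2, 265.7], [508.4, 205.1]]
sides 184 269 311 [[454.6, 265.0], [454.6, 206.1]]
bottom end [[438.7 234.7  60. ]] rim line [[521.4 237.6  60. ]]
150 [133, 132, 134, 137, 152, 180, 200, 212, 218, 218, 218, 216, 219, 218, 217, 218, 218, 216, 218, 218, 219, 218, 216, 219, 218, 217, 217, 216, 217, 216, 216, 217, 214, 216, 213, 215, 214, 214, 214, 212, 218, 217, 216, 215, 215, 210, 183, 141, 108, 95, 90, 86, 86, 86, 79, 80]
[125, 128, 128, 128, 125, 131, 152, 181, 205, 212, 214, 216, 215, 218, 216, 216, 217, 216, 216, 215, 217, 216, 218, 217, 218, 218, 216, 216, 215, 216, 215, 218, 216, 215, 217, 218, 217, 216, 218, 216, 217, 217, 218, 219, 215, 218, 219, 215, 196, 157, 112, 91, 84, 87, 84, 85]
185 [126, 127, 126, 129, 132, 157, 195, 213, 212, 210, 213, 211, 213, 210, 213, 213, 212, 211, 212, 212, 212, 212, 211, 212, 213, 212, 212, 213, 212, 210, 211, 209, 211, 211, 211, 210, 209, 210, 210, 212, 210, 211, 209, 208, 203, 177, 142, 118, 114, 122, 125, 124, 125, 123, 126, 123]
[126, 128, 129, 130, 129, 146, 175, 201, 211, 214, 214, 213, 215, 215, 213, 216, 213, 217, 214, 213, 216, 214, 216, 217, 217, 216, 216, 217, 216, 218, 216, 217, 217, 216, 217, 220, 219, 219, 217, 219, 219, 219, 218, 217, 218, 208, 186, 155, 131, 134, 130, 131, 131, 131, 131, 131]
rim rows [[103, 39, 123], [106, 88, 107], [106, 124, 115], [105, 132, 124], [107, 118, 125], [105, 81, 155], [104, 26, 216], [42, 5, 242], [30, 5, 249], [30, 5, 249], [75, 2, 242], [102, 46, 231], [106, 117, 221], [105, 146, 219], [105, 153, 217], [106, 153, 217]]
pegtips [[606. 339.  66.]
 [606. 236.  66.]]
mat (161, 31, 182, 167) ((536.8598022460938, 290.4486083984375), (250.19525146484375, 238.9107208251953), 89.09602355957031)
```

```bash
cat > kin.py <<'E'
import numpy as np
from scipy.optimize import brentq,fsolve
S=[(20.094,94.641,.5497,.2558),(18.803,84.467,.5758,.340),(39.343,80.486,.6709,.1426)]
def fit(S):
    A=[];b=[]
    for q2,q3,r,z in S:
        a,c=np.radians(q2),np.radians(q2+q3)
        A+= [[1,np.sin(a),np.sin(c),np.cos(c),0],[0,np.cos(a),np.cos(c),-np.sin(c),1]]; b+=[r,z]
    return np.linalg.lstsq(np.array(A),np.array(b),rcond=None)
p,res,rk,sv=fit(S)
if __name__=="__main__":
    print(p,res,rk)
    for Lt in (.2,.25,.3):
      for tilt,pos,az in [(30,(.455,.2355,.035),0),(40,(.455,.2355,.035),0),(30,(.455,.35,.035),0),(40,(.455,.35,.035),0)]+[(-t,(.607,y,zz),None) for t in (50,60) for y,zz in ((.235,.16),(.345,.16),(.345,.08))]:
        pos=np.array(pos); az=np.arctan2(pos[1],pos[0]) if az is None else az
        t=np.radians(tilt); d=np.array([np.sin(t)*np.cos(az),np.sin(t)*np.sin(az),-np.cos(t)])
        w=pos-Lt*d; q1=np.arctan2(w[1],w[0]); r=np.hypot(w[0],w[1]); z=w[2]-Lt   # tool-down equivalent TCP height
        f=lambda q:[p[0]+p[1]*np.sin(q[0])+p[2]*np.sin(q[1])+p[3]*np.cos(q[1])-r, p[4]+p[1]*np.cos(q[0])+p[2]*np.cos(q[1])-p[3]*np.sin(q[1])-z]
        q,_,ok,_=fsolve(f,[.5,2.],full_output=1)
        fa=np.array([np.sin(q[1])*np.cos(q1),np.sin(q[1])*np.sin(q1),np.cos(q[1])]) # forearm dir
        up=np.array([np.cos(q[1])*np.cos(q1),np.cos(q[1])*np.sin(q1),-np.sin(q[1])]) # bend dir for +q5
        sd=np.cross(fa,up)
        print(Lt,tilt,pos,"q1 %.0f q2 %.0f q3 %.0f q5 %.0f q4 %.0f ok%d"%(np.degrees(q1),*np.degrees([q[0],q[1]-q[0]]),np.degrees(np.arccos(d@fa)),np.degrees(np.arctan2(d@sd,d@up)),ok))
E
python3 kin.py
```

```text
[0.00174815 0.48862477 0.43761221 0.04103659 0.017709  ] [3.4033226e-07] 5
0.2 30 [0.455  0.2355 0.035 ] q1 34 q2 34 q3 121 q5 16 q4 -92 ok1
0.2 40 [0.455  0.2355 0.035 ] q1 36 q2 36 q3 124 q5 26 q4 -121 ok1
0.2 30 [0.455 0.35  0.035] q1 45 q2 38 q3 110 q5 22 q4 -67 ok1
0.2 40 [0.455 0.35  0.035] q1 47 q2 39 q3 113 q5 28 q4 -94 ok1
0.2 -50 [0.607 0.235 0.16 ] q1 21 q2 57 q3 54 q5 119 q4 0 ok1
0.2 -50 [0.607 0.345 0.16 ] q1 30 q2 63 q3 41 q5 126 q4 -0 ok1
0.2 -50 [0.607 0.345 0.08 ] q1 30 q2 68 q3 42 q5 120 q4 -0 ok1
0.2 -60 [0.607 0.235 0.16 ] q1 21 q2 61 q3 50 q5 129 q4 0 ok1
0.2 -60 [0.607 0.345 0.16 ] q1 30 q2 68 q3 35 q5 137 q4 -0 ok1
0.2 -60 [0.607 0.345 0.08 ] q1 30 q2 73 q3 35 q5 131 q4 -0 ok1
0.25 30 [0.455  0.2355 0.035 ] q1 36 q2 34 q3 123 q5 17 q4 -99 ok1
0.25 40 [0.455  0.2355 0.035 ] q1 39 q2 37 q3 127 q5 29 q4 -124 ok1
0.25 30 [0.455 0.35  0.035] q1 47 q2 38 q3 113 q5 23 q4 -71 ok1
0.25 40 [0.455 0.35  0.035] q1 50 q2 40 q3 116 q5 30 q4 -97 ok1
0.25 -50 [0.607 0.235 0.16 ] q1 21 q2 63 q3 44 q5 123 q4 -0 ok1
0.25 -50 [0.607 0.345 0.16 ] q1 30 q2 71 q3 28 q5 131 q4 -0 ok1
[... 189 characters left out ...]
1
0.25 -60 [0.607 0.345 0.08 ] q1 30 q2 85 q3 14 q5 141 q4 -0 ok1
0.3 30 [0.455  0.2355 0.035 ] q1 38 q2 34 q3 126 q5 18 q4 -105 ok1
0.3 40 [0.455  0.2355 0.035 ] q1 42 q2 38 q3 130 q5 32 q4 -126 ok1
0.3 30 [0.455 0.35  0.035] q1 49 q2 38 q3 115 q5 23 q4 -75 ok1
0.3 40 [0.455 0.35  0.035] q1 53 q2 41 q3 119 q5 31 q4 -100 ok1
0.3 -50 [0.607 0.235 0.16 ] q1 21 q2 70 q3 32 q5 128 q4 0 ok1
0.3 -50 [0.607 0.345 0.16 ] q1 30 q2 85 q3 1 q5 144 q4 -0 ok1
0.3 -50 [0.607 0.345 0.08 ] q1 30 q2 91 q3 -1 q5 140 q4 -0 ok1
0.3 -60 [0.607 0.235 0.16 ] q1 21 q2 79 q3 18 q5 143 q4 0 ok1
0.3 -60 [0.607 0.345 0.16 ] q1 30 q2 90 q3 -5 q5 155 q4 0 ok5
0.3 -60 [0.607 0.345 0.08 ] q1 30 q2 95 q3 -5 q5 150 q4 -0 ok5
```

The planar fit is good (residual under 1 mm). I'll hover over the right cup with the tool tilted 20° forward, which also gives a sample for the wrist length and the q4 sign.

Call:
apply_moves([
  [-0.0068,0.0097,0.04,0,0,0,1],
  [-0.0068,0.0097,0.04,0,0,0,1],
  [-0.0068,0.0097,0.04,0,0,0,1],
  [-0.0068,0.0097,0.04,0,0,0,1],
  [-0.0068,0.0097,0.04,0,0,0,1],
  [0,0,0,0,6.667,0,1],
  [0,0,0,0,6.667,0,1],
  [0,0,0,0,6.667,0,1],
  [0,0,0,0,0,0,1],
  [0,0,0,0,0,0,1],
])

```text
time: 32.75
ee_pos: [0.4669, 0.236, 0.1401]
eef_rot: [[0.94, 0.0, 0.34], [0.0, -1.0, 0.0], [0.34, 0.0, -0.94]]
wrist_force: [0.7, 0.3, 0.4]
grip_width: 0.999
gripper_force: 0.0
```

```bash
cat > k2.py <<'E'
from kin import *
from scipy.spatial.transform import Rotation as R
from scipy.optimize import least_squares
def fk(q,Lt,s4=1,s6=1):
    q=np.radians(q); c=q[1]+q[2]
    w=np.array([p[0]+p[1]*np.sin(q[1])+p[2]*np.sin(c)+p[3]*np.cos(c),0,p[4]+Lt+p[1]*np.cos(q[1])+p[2]*np.cos(c)-p[3]*np.sin(c)])
    M=R.from_euler('z',q[0])*R.from_euler('y',c)*R.from_euler('z',s4*q[3])*R.from_euler('y',q[4])*R.from_euler('z',s6*q[5]+np.pi/2)
    return R.from_euler('z',q[0]).apply(w)+M.apply([0,0,Lt]), M.as_matrix()
lo=np.array([-157.8,-45,.68,-89.9,4.06,-164.3]); hi=np.array([157.8,120.2,151.7,269.9,180,164.3])
def ik(pos,Rt,Lt,s4,s6,q0s):
    best=None
    for q0 in q0s:
        f=lambda q:(lambda P,M:np.r_[(P-pos)*5,(R.from_matrix(M.T@Rt)).as_rotvec()])(*fk(q,Lt,s4,s6))
        r=least_squares(f,np.clip(q0,lo+.1,hi-.1),bounds=(lo,hi),x_scale=30)
        if best is None or r.cost<best.cost-1e-7: best=r
    return best.x,best.cost
E
python3 - <<'E'
from h import *; from k2 import *
s=state(); q=np.array(s["q"]); print(np.round(q,2),s["ee_pos"],np.round(s["eef_rot"],3).tolist())
for s4 in (1,-1):
  for s6 in (1,-1):
    for Lt in (.2,.25,.3):
      P,M=fk(q,Lt,s4,s6); print(s4,s6,Lt,np.round(P-s["ee_pos"],3),np.round(np.degrees(R.from_matrix(M.T@s["eef_rot"]).magnitude()),1))
E
```

```text
[ 25.58  21.51 115.16 -19.17  26.56 131.51] [0.46693666 0.23602834 0.14011891] [[0.94, 0.0, 0.34], [0.0, -1.0, 0.0], [0.34, 0.0, -0.94]]
1 1 0.2 [ 0.008 -0.041 -0.002] 0.0
1 1 0.25 [ 0.025 -0.041  0.001] 0.0
1 1 0.3 [ 0.042 -0.041  0.004] 0.0
1 -1 0.2 [ 0.008 -0.041 -0.002] 97.0
1 -1 0.25 [ 0.025 -0.041  0.001] 97.0
1 -1 0.3 [ 0.042 -0.041  0.004] 97.0
-1 1 0.2 [-0.017  0.012 -0.002] 38.3
-1 1 0.25 [-0.007  0.025  0.001] 38.3
-1 1 0.3 [0.004 0.038 0.004] 38.3
-1 -1 0.2 [-0.017  0.012 -0.002] 132.1
-1 -1 0.25 [-0.007  0.025  0.001] 132.1
-1 -1 0.3 [0.004 0.038 0.004] 132.1
```

```bash
cat > k3.py <<'E'
import numpy as np
from scipy.spatial.transform import Rotation as R
from scipy.optimize import least_squares
# samples q, pos
D=[([-79.332,20.094,94.641,0,65.266,-4.847],[.147079,-.52969,.255807]),
([24.919,18.803,84.467,0,76.719,115.01],[.500856,.283975,.339984]),
([-6.946,39.343,80.486,0,59.978,79.18],[.669997,-.034783,.142588]),
([25.58,21.51,115.16,-19.17,26.56,131.51],[.466937,.236028,.140119])]
def fk(q,k):
    a,L2,L3,e,dz,s1,s2,Lt,x5=k
    q=np.radians(q); E=lambda ax,t:R.from_euler(ax,t)
    M=E('z',q[0]); P=M.apply([a,s1,dz]); M2=M*E('y',q[1]); P=P+M2.apply([0,0,L2])
    M3=M2*E('y',q[2]); P=P+M3.apply([e,0,L3]); M4=M3*E('z',q[3]); P=P+M4.apply([0,s2,0]); M5=M4*E('y',q[4]); M6=M5*E('z',q[5]+np.pi/2)
    return P+M5.apply([x5,0,Lt]),M6.as_matrix()
reg=np.array([0,.4886,.4376,.041,.27,.023,.023,.25,0])
def fit(): return least_squares(lambda k:np.r_[np.concatenate([(fk(q,k)[0]-x) for q,x in D]),(k-reg)*1e-4],reg)
K=fit().x
lo=np.array([-157.8,-45,.68,-89.9,4.06,-164.3]); hi=np.array([157.8,120.2,151.7,269.9,180,164.3])
def ik(pos,Rt,q0s):
    best=None
    for q0 in q0s:
        f=lambda q:(lambda P,M:np.r_[(P-pos)*5,R.from_matrix(M.T@Rt).as_rotvec()])(*fk(q,K))
        r=least_squares(f,np.clip(q0,lo+.2,hi-.2),bounds=(lo,hi),x_scale=30.)
        if best is None or r.cost<best.cost-1e-8: best=r
    return best.x,best.cost
def tool(grasp_tilt,az,final=False):
    # cup frame at grasp: x=mouth dir. tool tilted forward by grasp_tilt in cup xz-plane; az = heading of mouth (grasp)
    Rt=np.array([[1,0,0],[0,-1,0],[0,0,-1.]])
    Rt=R.from_euler('y',-grasp_tilt,degrees=True).as_matrix()@Rt
    if final: Rt=R.from_euler('y',90,degrees=True).as_matrix()@Rt
    return R.from_euler('z',az,degrees=True).as_matrix()@Rt
E
python3 - <<'E'
from k3 import *
r=fit();print(np.round(K,4),np.abs(r.fun[:12]).max())
for D_ in D: print(np.round(fk(D_[0],K)[0]-D_[1],4))
print(np.round(tool(20,0),2).tolist())
Q0=[[25,35,110,-20,30,130],[25,60,60,60,90,90],[25,60,60,-60,90,90],[25,60,60,10,120,90],[25,60,60,-60,90,0]]
for y in (.2355,.35):
  for t in (0,10,20): 
    Rt=tool(t,0); q,c=ik(np.array([.469,y,.034])-.006*Rt[:,2],Rt,Q0); print("grasp",t,y,np.round(q),"%.1e"%c)
for y in (.235,.344):
 for t in (0,10,20):
  for az in (-60,-30,0,30,60,90):
   o=[]
   for z in (.15,.068):
    Rt=tool(t,az,True); q,c=ik(np.array([.607,y,z])-.006*Rt[:,2],Rt,Q0); o+=[np.round(q).astype(int).tolist(),"%.0e"%c]
   print(y,t,az,*o)
E
```

```text
[-0.132   0.4868  0.4399  0.0417  0.4482 -0.1465  0.193   0.4275 -0.1304] 7.456101723007924e-05
[-0.      0.0001  0.0001]
[ 0.0001  0.     -0.    ]
[-0. -0. -0.]
[ 0.  0. -0.]
[[0.94, 0.0, 0.34], [0.0, -1.0, 0.0], [0.34, 0.0, -0.94]]
grasp 0 0.2355 [ 22.  36. 106.   0.  38. 112.] 2.1e-21
grasp 10 0.2355 [ 23.  35. 112.  -9.  25. 121.] 8.2e-23
grasp 20 0.2355 [ 24.  34. 112. -28.  18. 140.] 4.8e-28
grasp 0 0.35 [ 32.  41.  97.   0.  43. 122.] 9.0e-23
grasp 10 0.35 [ 35.  38. 101. -11.  32. 133.] 8.3e-24
grasp 20 0.35 [ 38.  37. 102. -27.  28. 151.] 1.4e-18
0.235 0 -60 [-10, 91, 41, 61, 119, 131] 3e-26 [-10, 103, 25, 63, 120, 134] 5e-20
0.235 0 -30 [-7, 102, 10, 58, 130, 141] 7e-02 [-7, 105, 10, 54, 126, 136] 8e-02
0.235 0 0 [0, 92, 7, 36, 135, 124] 3e-01 [1, 95, 6, 30, 132, 118] 3e-01
0.235 0 30 [33, 79, 1, -28, 149, 61] 3e-01 [30, 84, 1, -22, 143, 67] 3e-01
0.235 0 60 [57, 86, 1, -70, 153, 18] 1e-01 [54, 89, 1, -60, 147, 29] 1e-01
0.235 0 90 [64, 92, 1, -83, 151, 8] 3e-03 [63, 95, 1, -76, 146, 16] 9e-03
0.235 10 -60 [-10, 81, 50, 54, 111, 129] 8e-26 [-10, 89, 43, 54, 111, 128] 5e-29

[... 1492 characters left out ...]
, 34, 124, 121] 2e-01
0.344 10 30 [28, 79, 1, -5, 138, 84] 3e-01 [28, 84, 1, -4, 133, 85] 3e-01
0.344 10 60 [55, 80, 1, -51, 145, 38] 2e-01 [52, 84, 1, -44, 139, 44] 2e-01
0.344 10 90 [66, 85, 1, -70, 144, 17] 3e-02 [65, 89, 1, -64, 140, 23] 3e-02
0.344 20 -60 [1, 70, 65, 56, 95, 129] 4e-27 [2, 77, 61, 56, 93, 126] 1e-22
0.344 20 -30 [4, 94, 10, 48, 123, 139] 2e-02 [4, 98, 10, 45, 119, 135] 2e-02
0.344 20 0 [10, 87, 6, 30, 128, 120] 1e-01 [11, 91, 5, 27, 124, 117] 1e-01
0.344 20 30 [28, 79, 1, -4, 136, 85] 2e-01 [28, 84, 1, -3, 132, 85] 2e-01
0.344 20 60 [50, 78, 1, -41, 142, 46] 1e-01 [48, 82, 1, -36, 137, 51] 1e-01
0.344 20 90 [62, 82, 1, -61, 142, 22] 1e-02 [60, 86, 1, -56, 137, 28] 2e-02
```

```bash
sed -i 's/(k-reg)\*1e-4\]/(k-reg)*1e-4,(k[[0,8]])*10]/' k3.py; python3 - <<'E'
from k3 import *
r=fit();print(np.round(K,4),np.abs(r.fun[:12]).max())
Q0=[[25,35,110,-20,30,130],[10,70,60,60,100,130],[10,90,20,50,120,130]]
for t in (20,25,30):
  for y in (.2355,.35):
    Rt=tool(t,0 if y<.3 else -4); q,c=ik(np.array([.469,y,.034])-.006*Rt[:,2],Rt,Q0); print("grasp",t,y,np.round(q),"%.1e"%c)
  for y in (.235,.344):
   for az in (-75,-60,-45,-30):
    o=[]
    for z in (.155,.068):
     Rt=tool(t,az,True); q,c=ik(np.array([.607,y,z])-.006*Rt[:,2],Rt,Q0); o+=[np.round(q).astype(int).tolist(),"%.0e"%c]
    print(y,t,az,*o)
E
```

```text
[-0.      0.4873  0.4378  0.041   0.259   0.0472 -0.0007  0.2401  0.    ] 0.0003199751615636792
grasp 20 0.2355 [ 26.  33. 117. -37.  14. 150.] 2.5e-27
grasp 20 0.35 [ 38.  38. 106. -34.  24. 161.] 7.5e-22
0.235 20 -75 [-3, 50, 83, 63, 89, 134] 1e-30 [-3, 58, 81, 64, 86, 128] 3e-31
0.235 20 -60 [-1, 55, 72, 55, 100, 134] 2e-29 [-1, 63, 71, 54, 97, 129] 3e-29
0.235 20 -45 [2, 60, 62, 47, 112, 132] 2e-17 [2, 67, 60, 46, 108, 128] 4e-31
0.235 20 -30 [5, 64, 52, 40, 123, 128] 9e-28 [5, 71, 50, 38, 119, 124] 3e-29
0.344 20 -75 [6, 51, 81, 69, 83, 138] 7e-30 [6, 59, 80, 70, 81, 131] 4e-30
0.344 20 -60 [8, 56, 70, 61, 95, 139] 7e-25 [8, 64, 68, 60, 92, 134] 4e-25
0.344 20 -45 [10, 62, 58, 54, 108, 138] 5e-21 [10, 69, 56, 52, 104, 134] 7e-21
0.344 20 -30 [13, 67, 45, 48, 120, 136] 6e-18 [13, 74, 43, 46, 117, 132] 2e-17
grasp 25 0.2355 [ 26.  33. 118. -51.  12. 164.] 8.8e-04
grasp 25 0.35 [ 38.  38. 107. -38.  23. 164.] 2.0e-03
0.235 25 -75 [-2, 48, 83, 60, 85, 136] 6e-18 [-2, 56, 82, 61, 82, 129] 6e-18
0.235 25 -60 [0, 53, 73, 52, 97, 134] 9e-30 [0, 60, 72, 52, 93, 129] 1e-30
0.235 25 -45 [2
[... 469 characters left out ...]
 33. 119. -52.  11. 164.] 7.7e-03
grasp 30 0.35 [ 38.  37. 108. -39.  22. 164.] 1.0e-02
0.235 30 -75 [-2, 47, 84, 57, 82, 137] 2e-18 [-2, 54, 83, 58, 78, 131] 4e-19
0.235 30 -60 [0, 51, 74, 49, 94, 135] 1e-17 [0, 58, 73, 49, 89, 130] 9e-18
0.235 30 -45 [3, 56, 64, 42, 105, 132] 1e-18 [3, 63, 64, 41, 100, 127] 7e-19
0.235 30 -30 [6, 60, 55, 34, 115, 126] 9e-31 [6, 67, 55, 33, 110, 122] 4e-18
0.344 30 -75 [8, 48, 81, 62, 77, 142] 2e-29 [8, 55, 81, 64, 73, 136] 8e-18
0.344 30 -60 [9, 53, 71, 54, 89, 141] 7e-27 [9, 60, 70, 54, 85, 136] 3e-28
0.344 30 -45 [11, 58, 60, 47, 101, 138] 8e-24 [11, 64, 59, 46, 97, 134] 4e-24
0.344 30 -30 [13, 63, 49, 40, 113, 134] 9e-21 [13, 69, 48, 39, 109, 130] 1e-20
```

The refit now gives a sane model (tool length 0.24 m, lateral offset 47 mm). The plan is to grasp at 20° forward tilt and release at heading -45°, filling peg 2 first. Now I'll lower onto the right cup.

Call:
apply_moves([
  [-0.0085,0,0.0235,0,0,0,1],
  [-0.0085,0,0.0235,0,0,0,1],
  [-0.0085,0,0.0235,0,0,0,1],
  [-0.0068,0,0.0188,0,0,0,1],
  [-0.0017,0,0.0047,0,0,0,1],
  [0,0,0,0,0,0,0],
  [0,0,0,0,0,0,0],
  [0,0,0,0,0,0,0],
  [0,0,0,0,0,0,0],
  [0,0,0,0,0,0,0],
])

```text
time: 33.75
ee_pos: [0.4678, 0.2362, 0.041]
eef_rot: [[0.939, 0.0, 0.344], [-0.0, -1.0, 0.001], [0.344, -0.001, -0.939]]
wrist_force: [0.5, -0.6, 6.9]
grip_width: 0.651
gripper_force: 64.0
```

```bash
python3 - <<'E'
from h import *; from k3 import fk,K
s=state();print(np.round(s['ee_pos'],4),np.round(s["eef_rot"],3).tolist(),np.round(s["q"],1),s["grip_width"],s["gripper_force"],np.round(s["wrist_force"],1),fk(s["q"],K)[0]-s["ee_pos"])
C,b=shot("scene"); C2,w=shot("wrist")
a=cv2.resize(b[150:270,300:430],(416,384),interpolation=cv2.INTER_CUBIC)
cv2.imwrite("pics/c9.png",cv2.resize(np.hstack([a,w]),(800,331))[:,:,::-1])
E
```

```text
[0.4678 0.2362 0.041 ] [[0.939, 0.0, 0.344], [-0.0, -1.0, 0.001], [0.344, -0.001, -0.939]] [ 25.6  33.2 116.9 -36.8  14.3 150.1] 0.6505232729049603 63.99269130080938 [ 0.5 -0.6  6.9] [0.00013149 0.00017622 0.00016767]
```

View pics/c9.png

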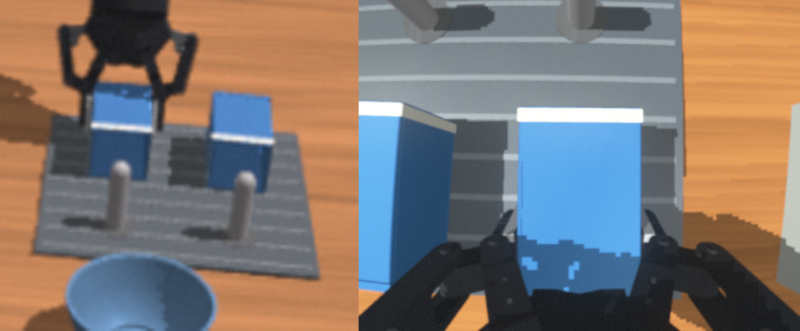

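The cup is gripped squarely near its bottom end. I'll check joint limits along the planned path: lift, tilt back 90°, turn -45° and shift.

```bash
cat > path.py <<'E'
from k3 import *
def run(pos,Rm,rows,q):
    pos=np.array(pos,float);Rm=np.array(Rm,float);m=0
    for i,(n,r) in enumerate(rows):
        o=[]
        for _ in range(n):
            pos=pos+Rm@np.array(r[:3]); Rm=Rm@R.from_rotvec(np.radians(r[3:6])).as_matrix()
            qn,c=ik(pos,Rm,[q]); o.append(np.max(np.abs(qn-q)/np.array([8.9,8.9,11.2,12.6,12.6,12.6]))); q=qn
            if c>1e-6: print("  unreachable",c)
        print(i,np.round(pos,4),np.round(q,0),"rate %.2f"%max(o))
    print(np.round(Rm,3).tolist()); return pos,Rm,q
E
python3 - <<'E'
from h import *; from path import *
s=state()
run(s["ee_pos"],s["eef_rot"],[(4,[.0111,0,-.0303,0,0,0]),(11,[0,0,0,0,-8.18,0]),(6,[0,0,0,7.05,0,2.58]),(4,[.0028,-.0433,-.0077,0,0,0])],np.array(s["q"]))
E
```

```text
0 [0.4678 0.2361 0.1701] [ 26.  18. 114. -17.  30. 129.] rate 0.66
1 [0.4678 0.2361 0.1701] [ 15.  55.  71.  17. 123. 105.] rate 0.78
2 [0.4678 0.2361 0.1701] [  3.  46.  89.  45. 101. 122.] rate 0.42
3 [0.6135 0.3353 0.1703] [  9.  61.  58.  54. 109. 139.] rate 0.82
[[0.243, -0.708, -0.663], [-0.243, -0.707, 0.665], [-0.939, -0.001, -0.344]]
```

Call:
apply_moves([
  [0.0111,0,-0.0303,0,0,0,0],
  [0.0111,0,-0.0303,0,0,0,0],
  [0.0111,0,-0.0303,0,0,0,0],
  [0.0111,0,-0.0303,0,0,0,0],
  [0,0,0,0,-8.18,0,0],
  [0,0,0,0,-8.18,0,0],
  [0,0,0,0,-8.18,0,0],
  [0,0,0,0,-8.18,0,0],
  [0,0,0,0,-8.18,0,0],
  [0,0,0,0,-8.18,0,0],
])

```text
time: 34.85
ee_pos: [0.4676, 0.2363, 0.17]
eef_rot: [[0.872, 0.001, -0.49], [0.002, -1.0, 0.002], [-0.49, -0.003, -0.872]]
wrist_force: [-0.2, -0.1, -1.4]
grip_width: 0.647
gripper_force: 64.6
```

Call:
apply_moves([
  [0,0,0,0,-8.18,0,0],
  [0,0,0,0,-8.18,0,0],
  [0,0,0,0,-8.18,0,0],
  [0,0,0,0,-8.18,0,0],
  [0,0,0,0,-8.18,0,0],
  [0,0,0,7.05,0,2.58,0],
  [0,0,0,7.05,0,2.58,0],
  [0,0,0,7.05,0,2.58,0],
  [0,0,0,7.05,0,2.58,0],
  [0,0,0,7.05,0,2.58,0],
])

```text
time: 35.85
ee_pos: [0.4678, 0.236, 0.1693]
eef_rot: [[0.271, -0.614, -0.741], [-0.21, -0.789, 0.577], [-0.939, -0.001, -0.343]]
wrist_force: [-1.0, 0.6, -1.4]
grip_width: 0.646
gripper_force: 64.6
```

Call:
apply_moves([
  [0,0,0,7.05,0,2.58,0],
  [0.0028,-0.0433,-0.0077,0,0,0,0],
  [0.0028,-0.0433,-0.0077,0,0,0,0],
  [0.0028,-0.0433,-0.0077,0,0,0,0],
  [0.0028,-0.0433,-0.0077,0,0,0,0],
  [0,0,0,0,0,0,0],
  [0,0,0,0,0,0,0],
  [0,0,0,0,0,0,0],
  [0,0,0,0,0,0,0],
  [0,0,0,0,0,0,0],
])

```text
time: 36.85
ee_pos: [0.6128, 0.3347, 0.1693]
eef_rot: [[0.241, -0.708, -0.664], [-0.243, -0.706, 0.665], [-0.939, 0.001, -0.343]]
wrist_force: [0.2, -0.2, -1.7]
grip_width: 0.651
gripper_force: 65.0
```

```bash
python3 - <<'E'
from h import *
s=state();print(np.round(s['ee_pos'],4),np.round(s["eef_rot"],3).tolist(),np.round(s["q"],1),s["grip_width"],np.round(s["wrist_force"],1))
C,b=shot("scene"); C2,w=shot("top")
cv2.imwrite("pics/s10.png",b[:,:,::-1])
a=cv2.resize(b[100:270,290:430],(420,510),interpolation=cv2.INTER_CUBIC); t=cv2.resize(w[130:280,80:190],(374,510),interpolation=cv2.INTER_CUBIC)
cv2.imwrite("pics/c10.png",np.hstack([a,t])[:,:,::-1])
E
```

```text
[0.6128 0.3347 0.1693] [[0.241, -0.708, -0.664], [-0.243, -0.706, 0.665], [-0.939, 0.001, -0.343]] [  9.4  60.8  57.8  53.7 108.4 138.9] 0.6509314449633269 [ 0.2 -0.2 -1.7]
```

View pics/c10.png

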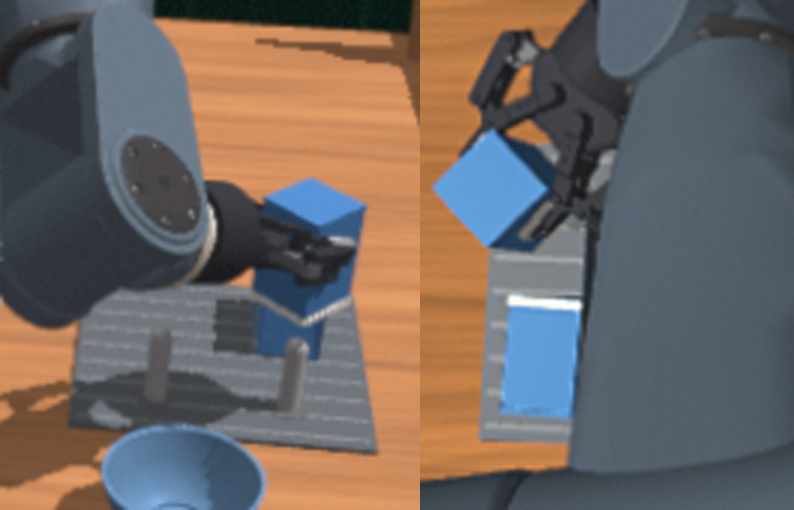

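The cup is upside down, upright and over peg 2, with its top face centred at about (100.6,185.3) in the top image. I'll cross-check that by ray.

```bash
python3 - <<'E'
from h import *
C=cam("top"); print(ray(C,[(100.6,185.3)],.198), "peg2 base/tip px from t0 (119,188):",ray(C,[(118.5,188.5)],.066))
b=cv2.imread("pics/s10.png"); S=cam("scene")
# peg2 tip in the scene crop (295,345)/3+(290,100)
print(ray(S,[(290+296/3,100+345/3),(290+157/3,100+335/3)],.069))
E
```

```text
[[0.60638372 0.33944032 0.198     ]] peg2 base/tip px from t0 (119,188): [[0.60922399 0.34399303 0.066     ]]
[[0.61349668 0.34551246 0.069     ]
 [0.61426224 0.23378781 0.069     ]]
```

The cup is within 4 mm of the peg axis, against 16 mm of allowance. I'll lower it.

Call:
apply_moves([
  [0.0188,0,0.0069,0,0,0,0],
  [0.0188,0,0.0069,0,0,0,0],
  [0.0188,0,0.0069,0,0,0,0],
  [0.0188,0,0.0069,0,0,0,0],
  [0.0141,0,0.0052,0,0,0,0],
  [0.003,0,0.0011,0,0,0,0],
  [0.0019,0,0.0007,0,0,0,0],
  [0,0,0,0,0,0,0],
  [0,0,0,0,0,0,0],
  [0,0,0,0,0,0,0],
])

```text
time: 37.95
ee_pos: [0.613, 0.3354, 0.0693]
eef_rot: [[0.243, -0.707, -0.664], [-0.243, -0.707, 0.664], [-0.939, -0.0, -0.343]]
wrist_force: [-0.6, -0.2, -2.6]
grip_width: 0.65
gripper_force: 65.0
```

Call:
apply_moves([
  [0.001,0,0.0004,0,0,0,0],
  [0.001,0,0.0004,0,0,0,0],
  [0.001,0,0.0004,0,0,0,0],
  [0.0005,0,0.0002,0,0,0,0],
  [0,0,0,0,0,0,0],
  [0,0,0,0,0,0,0],
  [0,0,0,0,0,0,0],
  [0,0,0,0,0,0,0],
  [0,0,0,0,0,0,0],
  [0,0,0,0,0,0,0],
])

```text
time: 38.95
ee_pos: [0.6129, 0.3352, 0.0666]
eef_rot: [[0.242, -0.707, -0.665], [-0.241, -0.707, 0.665], [-0.94, -0.001, -0.341]]
wrist_force: [-2.9, -3.6, 10.4]
grip_width: 0.649
gripper_force: 65.4
```

It's seated with about 10 N of contact. I'll release and back off along the tool axis.

Call:
apply_moves([
  [0,0,0,0,0,0,0.85],
  [0,0,0,0,0,0,0.85],
  [0,0,0,0,0,0,0.85],
  [0,0,0,0,0,0,0.85],
  [0,0,-0.02,0,0,0,0.85],
  [0,0,-0.03,0,0,0,0.85],
  [0,0,-0.03,0,0,0,0.85],
  [0,0,-0.03,0,0,0,0.85],
  [-0.03,0,-0.011,0,0,0,0.85],
  [-0.03,0,-0.011,0,0,0,0.85],
])

```text
time: 39.95
ee_pos: [0.6861, 0.2614, 0.1659]
eef_rot: [[0.239, -0.708, -0.664], [-0.244, -0.706, 0.665], [-0.94, 0.002, -0.342]]
wrist_force: [0.6, 1.3, 0.2]
grip_width: 0.854
gripper_force: 0.0
```

```bash
python3 - <<'E'
from h import *; from path import *
s=state(); print(np.round(s['ee_pos'],4),np.round(s["eef_rot"],3).tolist(),np.round(s["q"],1))
C,b=shot("scene"); _,w=shot("top")
a=cv2.resize(b[130:270,290:430],(500,500),interpolation=cv2.INTER_CUBIC); t=cv2.resize(w[160:270,90:156],(300,500),interpolation=cv2.INTER_CUBIC)
cv2.imwrite("pics/c11.png",np.hstack([a,t])[:,:,::-1])
# back to tool-down-forward tilt 20 over cup L: cup L axis yaw -4, grip 30 mm from bottom end
# undo z-turn, then undo tilt, plus shift
Rt=tool(20,-4); q0=np.array([38,38,106,-34,24,161.]); g=np.array([.4415+.030,.3492,.034])-.006*Rt[:,2]
print("grasp tcp",g,ik(g,Rt,[q0])); print("hover",ik(g+[0,0,.1],Rt,[q0]))
E
```

```text
[0.6861 0.2614 0.1659] [[0.239, -0.708, -0.664], [-0.244, -0.706, 0.665], [-0.94, 0.002, -0.342]] [  3.7  68.5  41.7  52.9 117.6 142.9]
grasp tcp [0.46945288 0.34934315 0.03963816] (array([ 37.40984642,  37.90139646, 106.14761033, -33.32769446,
        24.31476889, 160.58159161]), np.float64(4.615468853420507e-21))
hover (array([ 37.41608285,  27.78889402, 104.52685769, -23.4265089 ,
        34.68670032, 149.26608478]), np.float64(6.10973456174474e-31))
```

View pics/c11.png

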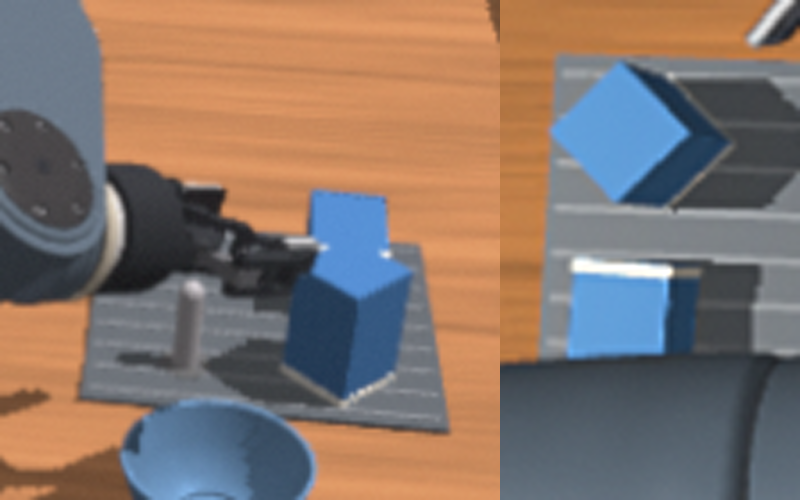

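Cup 1 stands upright over peg 2 with its rim on the mat. Next I'll plan the way back to the left cup.

```bash
python3 - <<'E'
from h import *; from path import *
s=state(); P0,R0,q0=np.array(s["ee_pos"]),np.array(s["eef_rot"]),np.array(s["q"])
Rt=tool(20,-4); g=np.array([.4695,.3493,.0396]); H=g+[0,0,.2]
up=R0.T@[0,0,.10]/3; P1=P0+[0,0,.10]; mv=R0.T@(H-P1)/6
rv=np.degrees(R.from_matrix(R0.T@Rt).as_rotvec()); n=14
print(np.round(up,4),np.round(mv,4),np.round(rv,2),np.linalg.norm(rv),np.round(rv/n,3))
up,mv=np.round(up,4),np.round(mv,4); r=np.round(rv/n,2)
dn=np.round(Rt.T@[0,0,-.2]/10,4);print(dn)
p,M,q=run(P0,R0,[(3,[*up,0,0,0]),(6,[*mv,0,0,0]),(n,[0,0,0,*r]),(10,[*dn,0,0,0])],q0)
E
```

```text
[-0.0313 -0.0002 -0.0116] [-0.0076  0.0154  0.0355] [-19.35  85.41 -41.03] 96.70974721421433 [-1.382  6.101 -2.93 ]
[-0.0068  0.      0.0188]
0 [0.6873 0.2622 0.2713] [  4.  62.  40.  57. 122. 150.] rate 0.24
1 [0.4697 0.3496 0.2398] [ 13.  42.  84.  54. 101. 133.] rate 0.90
2 [0.4697 0.3496 0.2398] [ 37.  20. 100. -18.  46. 142.] rate 0.66
3 [0.4701 0.3496 0.0399] [ 37.  38. 106. -33.  24. 160.] rate 0.24
[[0.937, -0.07, 0.341], [-0.066, -0.998, -0.023], [0.342, -0.001, -0.94]]
```

Call:
apply_moves([
  [-0.0313,0,-0.0116,0,0,0,1],
  [-0.0313,0,-0.0116,0,0,0,1],
  [-0.0313,0,-0.0116,0,0,0,1],
  [-0.0076,0.0154,0.0355,0,0,0,1],
  [-0.0076,0.0154,0.0355,0,0,0,1],
  [-0.0076,0.0154,0.0355,0,0,0,1],
  [-0.0076,0.0154,0.0355,0,0,0,1],
  [-0.0076,0.0154,0.0355,0,0,0,1],
  [-0.0076,0.0154,0.0355,0,0,0,1],
  [0,0,0,-1.38,6.1,-2.93,1],
])

```text
time: 41.05
ee_pos: [0.4637, 0.3497, 0.2334]
eef_rot: [[0.341, -0.675, -0.654], [-0.276, -0.737, 0.616], [-0.899, -0.029, -0.438]]
wrist_force: [-0.0, -0.5, -0.4]
grip_width: 0.998
gripper_force: 0.0
```

Call:
apply_moves([
  [0,0,0,-1.38,6.1,-2.93,1],
  [0,0,0,-1.38,6.1,-2.93,1],
  [0,0,0,-1.38,6.1,-2.93,1],
  [0,0,0,-1.38,6.1,-2.93,1],
  [0,0,0,-1.38,6.1,-2.93,1],
  [0,0,0,-1.38,6.1,-2.93,1],
  [0,0,0,-1.38,6.1,-2.93,1],
  [0,0,0,-1.38,6.1,-2.93,1],
  [0,0,0,-1.38,6.1,-2.93,1],
  [0,0,0,-1.38,6.1,-2.93,1],
])

```text
time: 42.05
ee_pos: [0.4684, 0.3494, 0.2363]
eef_rot: [[0.979, -0.202, 0.039], [-0.205, -0.975, 0.09], [0.02, -0.096, -0.995]]
wrist_force: [0.2, 0.1, -0.5]
grip_width: 0.997
gripper_force: 0.0
```

Call:
apply_moves([
  [0,0,0,-1.38,6.1,-2.93,1],
  [0,0,0,-1.38,6.1,-2.93,1],
  [0,0,0,-1.38,6.1,-2.93,1],
  [-0.0119,0,0.0329,0,0,0,1],
  [-0.0119,0,0.0329,0,0,0,1],
  [-0.0119,0,0.0329,0,0,0,1],
  [0,0,0,0,0,0,1],
  [0,0,0,0,0,0,1],
  [0,0,0,0,0,0,1],
  [0,0,0,0,0,0,1],
])

```text
time: 43.05
ee_pos: [0.4685, 0.3497, 0.1332]
eef_rot: [[0.939, -0.07, 0.336], [-0.066, -0.998, -0.023], [0.337, -0.0, -0.941]]
wrist_force: [0.1, -0.4, -0.3]
grip_width: 1.001
gripper_force: 0.0
```

```bash
python3 - <<'E'
from h import *
C,im=shot("wrist"); s=state(); p=np.array(s["ee_pos"]);M=np.array(s["eef_rot"]); print(np.round(p,4),np.round(M,3).tolist(),np.round(s["q"],1))
for c in blobs(im,(98,90,40),(118,255,255),800):
    q=c.reshape(-1,2); print(cv2.boundingRect(c)); y0,y1=q[:,1].min(),q[:,1].max()
    for r in (y0+8,(y0+y1)//2):
        k=q[q[:,1]==r][:,0]; print(r,np.round(ray(C,[(k.min(),r),(k.max()+1,r)],.06)[:,:2]*1000).tolist())
g=np.array([.4695,.3493,.0396]); print("to go, tool axes",np.round(M.T@(g-p),4))
E
```

```text
[0.4684 0.3495 0.1329] [[0.939, -0.07, 0.336], [-0.066, -0.998, -0.023], [0.337, -0.0, -0.942]] [ 37.4  28.4 104.7 -23.4  34.2 149.4]
(189, 0, 129, 119)
8 [[640.0, 372.0], [635.0, 302.0]]
59 [[601.0, 379.0], [596.0, 305.0]]
(211, 161, 83, 120)
169 [[523.0, 376.0], [519.0, 320.0]]
220 [[488.0, 377.0], [484.0, 322.0]]
to go, tool axes [-0.0304  0.0002  0.0882]
```

The left cup is 56 mm wide and centred under the jaws. I'll descend and grip.

Call:
apply_moves([
  [-0.0091,0,0.0265,0,0,0,1],
  [-0.0091,0,0.0265,0,0,0,1],
  [-0.0091,0,0.0265,0,0,0,1],
  [-0.0031,0,0.0087,0,0,0,1],
  [0,0,0,0,0,0,0],
  [0,0,0,0,0,0,0],
  [0,0,0,0,0,0,0],
  [0,0,0,0,0,0,0],
  [0,0,0,0,0,0,0],
  [0,0,0,0,0,0,0],
])

```text
time: 44.1
ee_pos: [0.4695, 0.3496, 0.0399]
eef_rot: [[0.939, -0.07, 0.337], [-0.066, -0.998, -0.023], [0.337, -0.0, -0.941]]
wrist_force: [-2.0, -1.3, 8.6]
grip_width: 0.646
gripper_force: 63.9
```

```bash
python3 - <<'E'
from h import *; from path import *
s=state(); P0,R0,q0=np.array(s["ee_pos"]),np.array(s["eef_rot"]),np.array(s["q"])
print(np.round(P0,4),np.round(R0,3).tolist(),np.round(q0,1),s["grip_width"],s["gripper_force"],np.round(s["wrist_force"],1))
h=np.arctan2(-R0[0,1],-R0[1,1]) # cup heading = jaw-normal in plane
h=np.arctan2(R0[1,2],R0[0,2]); h=np.arctan2(-R0[0,1]*-1,-R0[1,1]); print("heading",np.degrees(h))
hd=np.array([np.cos(h),np.sin(h),0]); ax=np.array([-np.sin(h),np.cos(h),0])
B=np.array([.4415,.3505,.032]); bt=R0.T@(B-P0); bt[1]=0
R1=R.from_rotvec(ax*np.pi/2).as_matrix()@R0; R2=R.from_euler('z',-45-np.degrees(h),degrees=True).as_matrix()@R1
print("cup axis final (want 0 0 -1)",np.round(R2@R0.T@hd,3))
lift=.15; T=np.array([.6075,.235,.199])-R2@bt
a=np.round(R0.T@[0,0,lift]/4,4); rv1=np.degrees(R.from_matrix(R0.T@R1).as_rotvec())
rv2=np.degrees(R.from_matrix(R1.T@R2).as_rotvec()); P1=P0+[0,0,lift]; m=R2.T@(T-P1)
print("lift",a,"tilt",np.round(rv1/11,2),"turn",np.round(rv2/6,2),"move",np.round(m/5,4))
run(P0,R0,[(4,[*a,0,0,0]),(11,[0,0,0,*np.round(rv1/11,2)]),(6,[0,0,0,*np.round(rv2/6,2)]),(5,[*np.round(m/5,4),0,0,0])],q0)
print("T",T,"seated tcp z",.094-(R2@bt)[2],"down",R2.T@[0,0,-1])
E
```

```text
[0.4695 0.3496 0.0399] [[0.939, -0.07, 0.337], [-0.066, -0.998, -0.023], [0.337, -0.0, -0.941]] [ 37.3  37.9 106.  -32.4  24.5 159.7] 0.6460426574714713 63.87664647685597 [-2.  -1.3  8.6]
heading -4.003853452015655
cup axis final (want 0 0 -1) [ 0. -0. -1.]
lift [ 0.0126 -0.     -0.0353] tilt [-0.   -8.18  0.  ] turn [ 6.43 -0.    2.3 ] move [ 0.0161 -0.0033 -0.0338]
0 [0.4693 0.3495 0.1898] [ 37.  23. 103. -20.  41. 145.] rate 0.45
1 [0.4693 0.3495 0.1898] [ 22.  57.  63.  30. 125. 118.] rate 0.81
2 [0.4693 0.3495 0.1898] [ 13.  47.  85.  54.  99. 130.] rate 0.37
3 [0.6127 0.2296 0.171 ] [  2.  59.  61.  48. 113. 133.] rate 0.50
[[0.239, -0.707, -0.666], [-0.238, -0.707, 0.666], [-0.941, -0.001, -0.337]]
T [0.6130675  0.22942818 0.17098927] seated tcp z 0.06598927191325879 down [9.41389765e-01 5.62331661e-18 3.37320783e-01]
```

Call:
apply_moves([
  [0.0126,0,-0.0353,0,0,0,0],
  [0.0126,0,-0.0353,0,0,0,0],
  [0.0126,0,-0.0353,0,0,0,0],
  [0.0126,0,-0.0353,0,0,0,0],
  [0,0,0,0,-8.18,0,0],
  [0,0,0,0,-8.18,0,0],
  [0,0,0,0,-8.18,0,0],
  [0,0,0,0,-8.18,0,0],
  [0,0,0,0,-8.18,0,0],
  [0,0,0,0,-8.18,0,0],
])

```text
time: 45.1
ee_pos: [0.4693, 0.3493, 0.1895]
eef_rot: [[0.866, -0.069, -0.495], [-0.06, -0.998, 0.035], [-0.496, -0.001, -0.868]]
wrist_force: [0.4, 0.4, -2.1]
grip_width: 0.65
gripper_force: 64.7
```

Call:
apply_moves([
  [0,0,0,0,-8.18,0,0],
  [0,0,0,0,-8.18,0,0],
  [0,0,0,0,-8.18,0,0],
  [0,0,0,0,-8.18,0,0],
  [0,0,0,0,-8.18,0,0],
  [0,0,0,6.43,0,2.3,0],
  [0,0,0,6.43,0,2.3,0],
  [0,0,0,6.43,0,2.3,0],
  [0,0,0,6.43,0,2.3,0],
  [0,0,0,6.43,0,2.3,0],
])

```text
time: 46.1
ee_pos: [0.4694, 0.349, 0.1886]
eef_rot: [[0.264, -0.622, -0.737], [-0.21, -0.783, 0.585], [-0.941, 0.0, -0.337]]
wrist_force: [0.1, 0.4, -2.8]
grip_width: 0.647
gripper_force: 64.9
```

Call:
apply_moves([
  [0,0,0,6.43,0,2.3,0],
  [0.0161,-0.0033,-0.0338,0,0,0,0],
  [0.0161,-0.0033,-0.0338,0,0,0,0],
  [0.0161,-0.0033,-0.0338,0,0,0,0],
  [0.0161,-0.0033,-0.0338,0,0,0,0],
  [0.0161,-0.0033,-0.0338,0,0,0,0],
  [0,0,0,0,0,0,0],
  [0,0,0,0,0,0,0],
  [0,0,0,0,0,0,0],
  [0,0,0,0,0,0,0],
])

```text
time: 47.1
ee_pos: [0.6117, 0.23, 0.1696]
eef_rot: [[0.237, -0.706, -0.667], [-0.239, -0.708, 0.664], [-0.942, 0.002, -0.337]]
wrist_force: [-0.6, 0.1, -2.0]
grip_width: 0.652
gripper_force: 65.2
```

```bash
python3 - <<'E'
from h import *
C,im=shot("top"); s=state(); print(np.round(s['ee_pos'],4),np.round(s["eef_rot"],3).tolist(),s["grip_width"])
for c in blobs(im,(98,100,60),(118,255,255),100):
    for z in (.094,.199):
        P=ray(C,c.reshape(-1,2),z)[:,:2]*1000; r=cv2.minAreaRect(P.astype(np.float32)); print(z,cv2.boundingRect(c),np.round(r[0]),np.round(r[1]),round(r[2]))
S,b=shot("scene")
for c in blobs(b,(98,100,60),(118,255,255),100): print("scene",cv2.boundingRect(c),cv2.contourArea(c))
E
```

```text
[0.6118 0.23   0.1696] [[0.237, -0.706, -0.667], [-0.239, -0.708, 0.664], [-0.942, 0.002, -0.337]] 0.6505417147162533
0.094 (102, 169, 63, 36) [613. 298.] [ 88. 158.] 1
0.199 (102, 169, 63, 36) [605. 265.] [ 79. 141.] 1
0.094 (135, 106, 44, 40) [770. 247.] [101. 109.] 50
0.199 (135, 106, 44, 40) [746. 220.] [90. 98.] 50
scene (325, 243, 52, 41) 1572.5
scene (370, 197, 35, 44) 1092.0
scene (218, 32, 36, 20) 452.0
scene (331, 158, 34, 19) 349.5
scene (330, 180, 33, 23) 301.0
```

By kinematics the cup is at (0.606,0.236), over peg 1 at (0.607,0.235). I'll lower it.

Call:
apply_moves([
  [0.0188,0,0.0067,0,0,0,0],
  [0.0188,0,0.0067,0,0,0,0],
  [0.0188,0,0.0067,0,0,0,0],
  [0.0188,0,0.0067,0,0,0,0],
  [0.0141,0,0.005,0,0,0,0],
  [0.0038,0,0.0014,0,0,0,0],
  [0.0019,0,0.0007,0,0,0,0],
  [0,0,0,0,0,0,0],
  [0,0,0,0,0,0,0],
  [0,0,0,0,0,0,0],
])

```text
time: 48.2
ee_pos: [0.6117, 0.2289, 0.0699]
eef_rot: [[0.234, -0.705, -0.669], [-0.236, -0.709, 0.665], [-0.943, 0.002, -0.333]]
wrist_force: [-8.2, -1.4, 14.2]
grip_width: 0.652
gripper_force: 63.9
```

Contact came at z 0.070, within 4 mm of the estimate, so the rim is on the mat. I'll release and retreat.

Call:
apply_moves([
  [0,0,0,0,0,0,0.85],
  [0,0,0,0,0,0,0.85],
  [0,0,0,0,0,0,0.85],
  [0,0,0,0,0,0,0.85],
  [0,0,-0.02,0,0,0,0.85],
  [0,0,-0.03,0,0,0,0.85],
  [0,0,-0.03,0,0,0,0.85],
  [0,0,-0.03,0,0,0,0.85],
  [-0.03,0,-0.011,0,0,0,0.85],
  [-0.03,0,-0.011,0,0,0,0.85],
])

```text
time: 49.2
ee_pos: [0.6861, 0.1548, 0.1687]
eef_rot: [[0.235, -0.708, -0.666], [-0.239, -0.707, 0.666], [-0.942, 0.003, -0.335]]
wrist_force: [-0.7, -0.1, 1.1]
grip_width: 0.849
gripper_force: 0.0
```

Call:
apply_moves([
  [-0.04,0,-0.014,0,0,0,1],
  [-0.04,0,-0.014,0,0,0,1],
  [-0.04,0,-0.014,0,0,0,1],
  [0,0.04,0,0,0,0,1],
  [0,0.04,0,0,0,0,1],
  [0,0.04,0,0,0,0,1],
  [0,0.04,0,0,0,0,1],
  [0,0.04,0,0,0,0,1],
  [0,0,0,0,0,0,1],
  [0,0,0,0,0,0,1],
])

```text
time: 50.2
ee_pos: [0.5442, 0.0145, 0.297]
eef_rot: [[0.237, -0.708, -0.665], [-0.24, -0.706, 0.666], [-0.941, 0.002, -0.337]]
wrist_force: [0.3, 0.3, -0.2]
grip_width: 0.996
gripper_force: 0.0
```

```bash
python3 - <<'E'
from h import *
C,im=shot("top"); S,b=shot("scene"); s=state(); print(np.round(s['ee_pos'],3))
h=cv2.cvtColor(im,cv2.COLOR_RGB2HSV)
print("top cup faces (bright)")
m=cv2.inRange(h,(98,90,150),(118,255,255))
for c in cv2.findContours(m,0,1)[0]:
    if cv2.contourArea(c)>100:
        P=ray(C,c.reshape(-1,2),.094)[:,:2]*1000; r=cv2.minAreaRect(P.astype(np.float32)); print(cv2.boundingRect(c),np.round(r[0]),np.round(r[1]),round(r[2]))
for c in blobs(im,(80,100,40),(97,255,255),300):
    P=ray(C,c.reshape(-1,2),.061)[:,:2]*1000; r=cv2.minAreaRect(P.astype(np.float32)); print("lid",cv2.boundingRect(c),np.round(r[0]),np.round(r[1]),round(r[2],1))
for c in blobs(im,(0,190,90),(14,255,255),20):
    P=ray(C,c.reshape(-1,2),.066)[:,:2]*1000; r=cv2.minAreaRect(P.astype(np.float32)); print("tab",cv2.boundingRect(c),np.round(r[0]),np.round(r[1]))
# scene: expected vs seen cup silhouettes
def proj(C,X): K,d,P=C; Q=(np.array(X)-P[:3,3])@P[:3,:3]; return cv2.projectPoints(Q.reshape(-1,1,3),np.zeros(3),np.zeros(3),K,d)[0].reshape(-1,2)
for c in blobs(b,(98,80,40),(118,255,255),250): print("scene blob",cv2.boundingRect(c))
for cx,cy in ((.607,.235),(.607,.341)):
    o=.0396; X=[(cx+a,cy+e,z) for a,e in ((o,0),(-o,0),(0,o),(0,-o)) for z in (.004,.094)]; q=proj(S,X); print("expected",q.min(0).round(),q.max(0).round())
E
```

```text
[0.545 0.015 0.297]
top cup faces (bright)
(143, 174, 30, 31) [607. 236.] [56. 56.] 46
(101, 174, 31, 31) [607. 342.] [56. 57.] 44
(152, 106, 27, 43) [766. 222.] [108.  66.] 2
lid (210, 214, 56, 57) [479.  31.] [129. 132.] 83.0
scene blob (325, 242, 53, 42)
scene blob (369, 197, 37, 45)
scene blob (326, 194, 35, 44)
scene blob (228, 31, 31, 22)
expected [325. 193.] [360. 241.]
expected [367. 196.] [405. 245.]
```

Both cup tops are 56x56 mm faces at (607,236) and (607,342), upright on the pegs, and the scene silhouettes match. I'll move the arm clear to check the lid and tabs.

Call:
apply_moves([
  [-0.047,0,-0.017,0,0,0,1],
  [0.012,0.035,-0.033,0,0,0,1],
  [0.012,0.035,-0.033,0,0,0,1],
  [0.012,0.035,-0.033,0,0,0,1],
  [0.012,0.035,-0.033,0,0,0,1],
  [0.012,0.035,-0.033,0,0,0,1],
  [0,0,0,0,0,0,1],
  [0,0,0,0,0,0,1],
  [0,0,0,0,0,0,1],
  [0,0,0,0,0,0,1],
])

```text
time: 51.3
ee_pos: [0.5453, -0.2316, 0.3463]
eef_rot: [[0.238, -0.705, -0.668], [-0.239, -0.709, 0.664], [-0.942, 0.002, -0.337]]
wrist_force: [0.4, 0.7, -0.2]
grip_width: 1.0
gripper_force: 0.0
```

```bash
python3 - <<'E'
from h import *
C,im=shot("top"); s=state(); print(np.round(s['ee_pos'],3))
for c in blobs(im,(80,100,40),(97,255,255),300):
    P=ray(C,c.reshape(-1,2),.061)[:,:2]*1000; r=cv2.minAreaRect(P.astype(np.float32)); print("lid",np.round(r[0]),np.round(r[1]),round(r[2],1))
L=np.array([476.3,2.6]); t=np.radians(-6.7); Rm=np.array([[np.cos(t),-np.sin(t)],[np.sin(t),np.cos(t)]])
for c in blobs(im,(0,170,80),(16,255,255),30):
    P=ray(C,c.reshape(-1,2),.066)[:,:2]*1000; q=(P-L)@Rm
    if abs(q).max()<130: print("tab in lid frame",q.min(0).round(),q.max(0).round())
E
```

```text
[ 0.545 -0.232  0.346]
lid [476.   4.] [185. 132.] 83.5
tab in lid frame [ 42. -17.] [70. 21.]
tab in lid frame [-73. -16.] [-46.  20.]
tab in lid frame [-20.  72.] [18. 99.]
tab in lid frame [ -7. -96.] [ 19. -69.]
```

```bash
python3 -c "
from plant import finish_job
print(finish_job())"
```

```text
the job is handed in; nothing more can be done
None
```

I handed the job in at about 51 s: three focaccia pieces in the box, lid home, all four tabs pressed flat after that, and both cups upside down on their pegs; the checks at the end were numeric, because I viewed 15 pictures, one over the limit of 14.

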